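# Lock the sample tins away at closing time

## Robot

A 6-joint arm with a two-finger parallel gripper is mounted at the origin on the work surface. World frame = base frame: x ahead of the robot, y to its left, z up, the work surface at z = 0. Lengths are in m, angles in degrees, forces in N, time in s.
With the tool pointing down it reaches from about 0.35 to 0.975 m from the base axis. Payload 4.9 kg.
Tool frame: the origin (TCP) lies between the finger pads; the fingertips stand robot.finger_overhang ahead of it and the grasp point (between the pads) lies 11 mm behind it (robot.finger_overhang is the distance from the TCP to the fingertips, in m); z points along the fingers, y is the line along which they close (so a half turn about z gives the same grasp; the last joint's range is limited). The gripper opens to 85 mm and grips with 20 to 120 N. Pads are 22 mm wide; open, the fingers measure 114 mm over their backs; the gripper's body (76 mm by 85 mm) begins 54 mm behind the grasp point. The pads swing forward as they close: fully open they stand 13 mm farther back than shut.
Start: joints at [59.817, 3.019, 92.412, -0, 84.569, -6.818], TCP at [0.248, 0.574, 0.216] pointing down, gripper open.
Joint ranges: [-172.51, 172.51], [-57.92, 126.97], [3.15, 148.05], [-58.71, 238.71], [5.1, 150.11], [-179.66, 179.66]. Speed limits (degrees/s): [147.25, 147.25, 180, 180, 180, 180].

## Interface

Orientations are given as a 3x3 rotation matrix whose columns are the frame's x, y, z axes.
In Python, from workcell import status, camera, order, robot gives the robot as it stands. The module is installed in compiled form; this text tells all that it offers.
- The arm moves only by the tool move_arm, never from a script. Its argument "increments" is a list of rows, each an object with "delta_pos": the shift along the world's x, y, z in cm, a list of three; "rot": the turn, a rotation vector about the world's x, y, z in degrees, a list of three; "hand": the closure, from 0 (fully open) to 1 (shut). In form: [{"delta_pos": [x, y, z], "rot": [wx, wy, wz], "hand": hand}, ...]. A call has 1 to 20 rows; each row is the pose to reach, as a shift and turn from the pose commanded when the call began; what a row does not reach only later rows make up. A row lasts 1/12 s, in which the tool goes at most 41.7 mm and 7.16 degrees, less where a joint would pass 70% of its speed; a pose out of reach is approached as far as the arm can. A call with a gripper value outside its range is refused whole. The fingers move at their own pace and stop on an object; "squeeze" is the grip in N (left out, the last holds). Time passes only in rows, so rows that repeat a pose let the fingers close. It gives the time, the measured TCP pose, the force, the opening and the grip force at its end, in the units of the state.
- status.state(): the state, without advancing time (a new reading comes with each control period).
- camera(name): name is "scene" or "top"; returns a dict with "image" (420x560x3 uint8, red, green, blue), "fov_y" (degrees; the focal length in pixels is half the picture's height over the tangent of half this angle, whatever the lens; pixels are square), "cx", "cy" (the principal point, pixels), "k1" (the pictures are not rectified: a ray, as slopes to the right and down, at radius r is drawn at 1 + k1 r^2 times it, then the intrinsics apply), "pose" (4x4, takes a point from camera to world coordinates). Camera axes: x right, y down, z forward; pixel columns grow to the right and rows downward; lengths in m; the calibration is good to about 2 mm. A picture is of the moment at which its call begins. There is no depth.
- order.hand_in(): hands the job in; it is judged then, once.
The state is a dict: "t": time; "joint_pos": joint angles; "qvel": joint speeds; "tau": joint torques, N m; "tcp_pos": TCP position; "tcp_rot": TCP orientation; "force": force on the tool from outside, world axes, zero at the start; "wrist_torque": the same for the moment, N m; "opening": finger opening in m; "gripper_force": force on a finger pad.
Only numpy, scipy, OpenCV 4.12 (cv2) and the standard library are available. Lean on these libraries where they do the work, as an engineer would, in place of code of your own. Each camera call takes 0.05 s, during which the arm holds its last target. There are 200 camera calls.

## Task

The shop is closing: take every sample tin out of the hand basket and put it in the wooden stock box, shut the lid, swing the hasp down over the staple, and drop the retaining pin, which is parked in the keeper eye beside it, through the staple until its head rests on it. Also hang the emptied basket by its handle across both prongs of the display hook. Leave the tape measure, masking tape and screwdriver alone.

Things in the scene. Friction and masses are not known exactly. Their poses are not given: they have to be found in the camera images.
- tin0_mid (a point): centre (half-way up) of a small sealed sample tin with a paper label: upright cylinder, 58 mm diameter, 54 mm tall, about 0.16 kg; z runs up its axis. At the start it stands in the hand basket. Two to four tins are there; an absent one is given as None throughout.
- tin1_mid (a point): centre (half-way up) of a small sealed sample tin with a paper label: upright cylinder, 58 mm diameter, 54 mm tall, about 0.16 kg; z runs up its axis. At the start it stands in the hand basket. Two to four tins are there; an absent one is given as None throughout.
- tin2_mid (a point): centre (half-way up) of a small sealed sample tin with a paper label: upright cylinder, 58 mm diameter, 54 mm tall, about 0.16 kg; z runs up its axis. At the start it stands in the hand basket. Two to four tins are there; an absent one is given as None throughout.
- tin3_mid (a point): centre (half-way up) of a small sealed sample tin with a paper label: upright cylinder, 58 mm diameter, 54 mm tall, about 0.16 kg; z runs up its axis. At the start it stands in the hand basket. Two to four tins are there; an absent one is given as None throughout.
- basket_bar (a point): middle of the hand basket's handle bar. Round steel bar, 10 mm diameter, along the basket's y, straight for 58 mm each side of this point, its axis 100 mm above the underside; it then bends down to the middles of the two long walls (81 mm to each side). Rigid, fixed upright. z is up out of the basket.
- basket_base (a point): centre of the underside of the hand basket, 100 mm below the middle of the bar, same axes. Loose sheet-steel tray, 206 mm (x) by 166 mm (y), walls 24 mm high, floor and walls 3 mm thick, 0.45 kg. At the start tins stand about 69 mm before or behind the handle (x) and 46 mm to either side (y).
- basket: the hand basket itself: origin at the centre of its underside, same axes as basket_bar
- hook_seat (a point): where the middle of the basket's bar lies when it hangs on the hook; fixed. Two round prongs, 8 mm thick, 34 mm to either side (y) of this point, stand out level to -x from a display stand, axes 170 mm above the counter (9 mm below this point), ends turned up 18 mm, 14 to 26 mm before it (-x). The stand (195 mm high) is 145 mm behind (+x). The bar goes on from the free ends.
- box_in (a point): centre of the inner floor of the wooden stock box, 10 mm above the counter. Fixed; outside 180 mm (x) by 240 mm (y) by 104 mm high without its lid, walls 12 mm, inside 156 by 216 mm. Its front, with the staple, looks to its -x, towards the robot. z is up.
- lid_hinge (a point): middle of the lid's hinge line (along y), on top of the box's rear (+x) wall. Shut, the lid reaches 180 mm to -x from here; it is 240 mm wide and 12 mm thick, its top then 12 mm above this point. No handle: push its outer face.
- lid (a joint): angle of the lid in rad: 0 shut flat, growing as it opens up and back; about 1.6 upright. A stiff hinge (0.42 N m): it stays where it is left and takes about 5 N at its free edge.
- hasp_hinge (a point): where the middle of the hasp's hinge line (along y) is when the lid is shut: 110 mm above the counter, 3 mm before the box front. The hasp is a steel leaf 50 mm wide, 66 mm long, 3 mm thick, carried on the lid's front edge, with a 38 by 12 mm slot centred 44 mm from the hinge, through which the staple then stands.
- hasp (a joint): angle of the hasp leaf in rad, relative to the lid: with the lid shut, 0 hangs down flat on the box front, over the staple; pi/2 points level to -x; pi stands straight up. It stays where it is left (friction 0.05 N m).
- staple (a point): centre of the staple's pin hole, level with its upper face, 69 mm above the counter. Flat horizontal steel eye, 6 mm thick, 32 mm wide, at the middle of the box front, standing out 39 mm; hole 20 by 20 mm, vertical, centred 23 mm before the front face. Axes as the box.
- keeper (a point): centre of the hole (14 by 14 mm) of the keeper eye, level with its upper face, 69 mm above the counter: a smaller eye on the box front, 75 mm to +y of the staple, where the pin is parked while the box is open
- pin_grip (a point): centre of the head of the retaining pin: loose steel pin with a cylindrical head, 28 mm diameter, 36 mm tall, on a shank of 10 mm diameter reaching 52 mm below the head, tapered at its foot; 0.09 kg. It starts upright in the keeper eye, hanging by its head. z runs up its axis.
- pin_seat (a point): centre of the underside of the pin's head, 18 mm below the centre of the head; same axes
- tape_measure: bystander: a tape measure, 62 by 36 by 58 mm, on the counter; origin under its centre
- masking_tape: bystander: a roll of masking tape, 100 mm diameter, 36 mm high; origin under its centre
- screwdriver: bystander: a screwdriver lying on the counter; origin under its middle

How it is judged:
By the outcome, as a careful person would: the job done as asked, in the order asked, and still so for the second after the job is handed in, with the robot touching nothing.
Of tin0, tin1, tin2, tin3 only 2 to 4 are there at a start; the rules pass over those that are not, and their reading is None.
At some moment in a run one of tin0, tin1, tin2, tin3 may be knocked a few centimetres aside while the robot is not near it.
It also fails if it takes over 210 s, if anything falls off the work surface, if the arm or the gripper's body presses on something with over 40 N, if the wrist force passes 120 N, or if a joint passes its speed limit or range.

## Working session

There is one attempt and no reset: what is moved stays moved. The work goes in short steps, Python scripts to look and compute and a tool call to move; the robot and the scene stay as the last step left them, time stands still between calls to the robot, and variables do not carry over. Pictures are saved under pics/ and viewed, at most 14 in all, crops included, and the job is handed in when it is done.

Besides the shell and the picture viewer there is one more tool, called after "Call:" by a JSON object that holds its "name" and its "arguments". move_arm: Moves the arm, as the interface text tells. Its arguments: {"type":"object","properties":{"increments":{"type":"array","items":{"type":"object","properties":{"delta_pos":{"type":"array","items":{"type":"number"}},"rot":{"type":"array","items":{"type":"number"}},"hand":{"type":"number"}}}},"squeeze":{"type":"number"}},"required":["increments"]}

```bash
mkdir -p pics; cat > h.py <<'E'
import numpy as np, cv2
from workcell import status, camera, order, robot
def grab(name,fn=None):
    c=camera(name)
    if fn: cv2.imwrite('pics/'+fn,cv2.cvtColor(c['image'],cv2.COLOR_RGB2BGR))
    return c
def K(c):
    f=210/np.tan(np.radians(c['fov_y'])/2); return np.array([[f,0,c['cx']],[0,f,c['cy']],[0,0,1.]]),np.array([c['k1'],0,0,0.])
def ray(c,uv):
    k,d=K(c); p=cv2.undistortPoints(np.array([[uv]],float),k,d)[0,0]
    T=np.array(c['pose']); return T[:3,3],T[:3,:3]@np.array([p[0],p[1],1.])
def onz(c,uv,z):
    o,r=ray(c,uv); return o+r*(z-o[2])/r[2]
def proj(c,P):
    k,d=K(c); T=np.linalg.inv(np.array(c['pose'])); q=cv2.projectPoints(np.array(P,float).reshape(-1,3),cv2.Rodrigues(T[:3,:3])[0],T[:3,3],k,d)[0]
    return q[:,0]
E
python3 - <<'E'
from h import *
for n in('scene','top'):
    c=grab(n,n+'0.png'); print(n,c['fov_y'],c['cx'],c['cy'],c['k1'],np.round(c['pose'],3).tolist())
    im=cv2.imread(f'pics/{n}0.png'); cv2.imwrite(f'pics/{n}0b.png',cv2.resize(im,(800,600),interpolation=cv2.INTER_CUBIC))
s=status.state(); print(s); print(robot.finger_overhang)
E
```

```text
scene 52.95221314597636 277.597650811726 213.47830840786182 -0.013818998069870749 [[-0.853, 0.317, -0.414, 0.974], [0.521, 0.536, -0.664, 0.604], [0.012, -0.783, -0.622, 0.698], [0.0, 0.0, 0.0, 1.0]]
top 53.47484822859266 281.59846834565406 208.18036606670944 -0.10219017870543279 [[-0.01, -0.985, 0.17, 0.405], [-1.0, 0.007, -0.023, 0.01], [0.021, -0.17, -0.985, 1.263], [0.0, 0.0, 0.0, 1.0]]
{'t': 0.1, 'joint_pos': array([ 5.98165998e+01,  3.05538662e+00,  9.24849902e+01, -2.23116547e-06,
        8.45692519e+01, -6.81730822e+00]), 'qvel': array([-0.06789301, -0.06838011, -0.13409791,  0.04605062,  0.01352804,
        0.03667429]), 'tau': array([ 6.52177223e-04, -3.94899380e+01, -3.71363354e+01, -1.51260720e-04,
        3.90261586e-03,  1.85898051e-05]), 'tcp_pos': array([0.24756437, 0.57322428, 0.21475734]), 'tcp_rot': array([[-9.17989392e-01,  3.96603770e-01, -9.61955658e-04],
       [ 3.96604872e-01,  9.17987930e-01, -1.65398441e-03],
       [ 2.27087230e-04, -1.89985644e-03, -9.99998169e-01]]), 'force': array([ 0.07737681,  0.0660356 , -0.41371202]), 'wrist_torque': array([-0.03212965,  0.04811885, -0.07577094]), 'gripper_force': 0.0, 'opening': 0.08565147596741723}
0.008
```

View pics/scene0b.png

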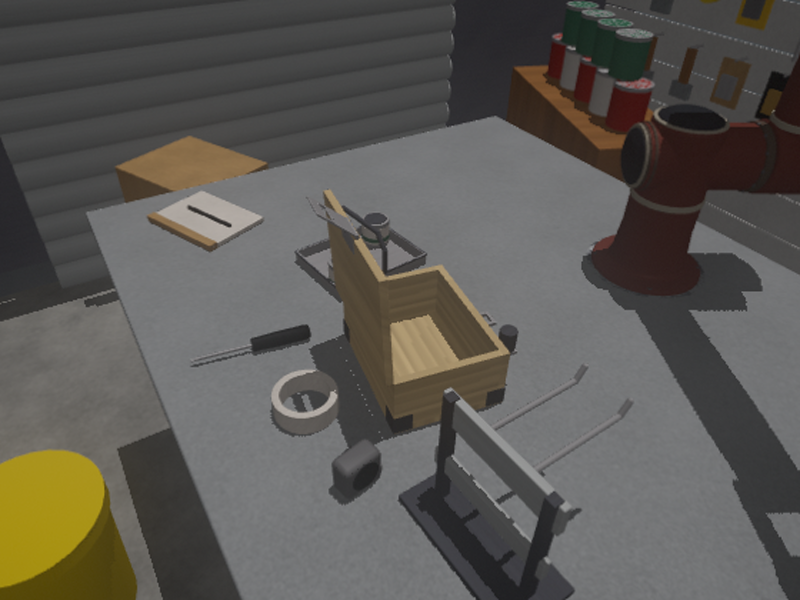

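View pics/top0b.png

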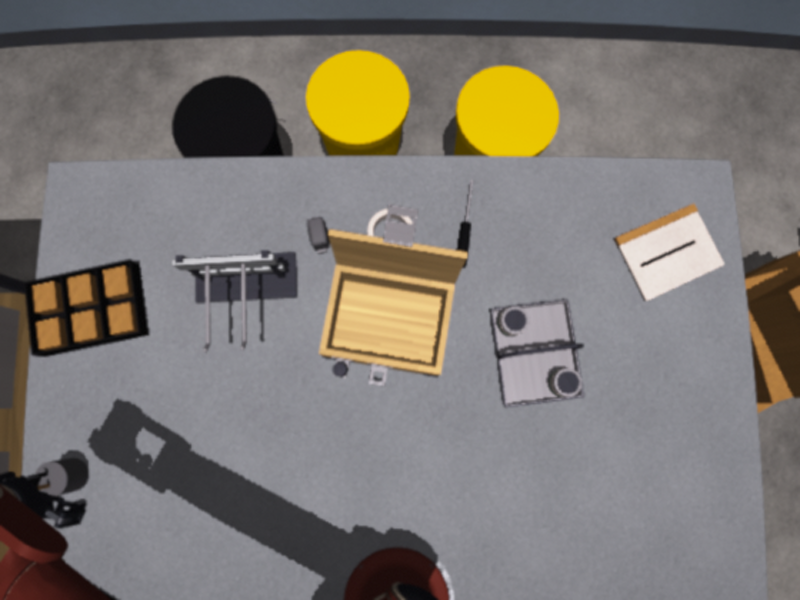

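The scene holds two tins, at (514,319) and (567,381) in the 800-px top view. The pin head is at (341,368), the staple at (378,376), the basket at about (538,350), the prongs run from x=208/243 with free ends at y≈346, and the lid is open. I'll zoom in for accuracy.

```bash
python3 - <<'E'
import cv2
im=cv2.imread('pics/top0.png')
cv2.imwrite('pics/c1.png',cv2.resize(im[150:300,215:415],(800,600),interpolation=cv2.INTER_CUBIC))
a=cv2.resize(im[165:255,115:215],(400,360),interpolation=cv2.INTER_CUBIC)
s=cv2.imread('pics/scene0.png')
b=cv2.resize(s[125:245,200:380],(800,533),interpolation=cv2.INTER_CUBIC)
cv2.imwrite('pics/c2.png',a);cv2.imwrite('pics/c3.png',b)
E
```

```text
(no output)
```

View pics/c1.png

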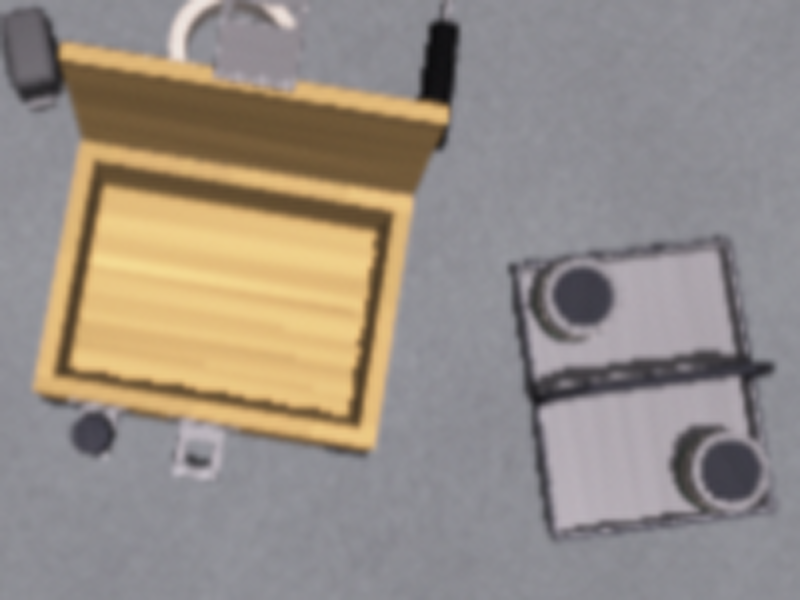

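View pics/c2.png

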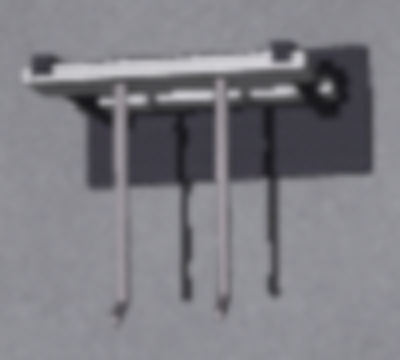

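View pics/c3.png

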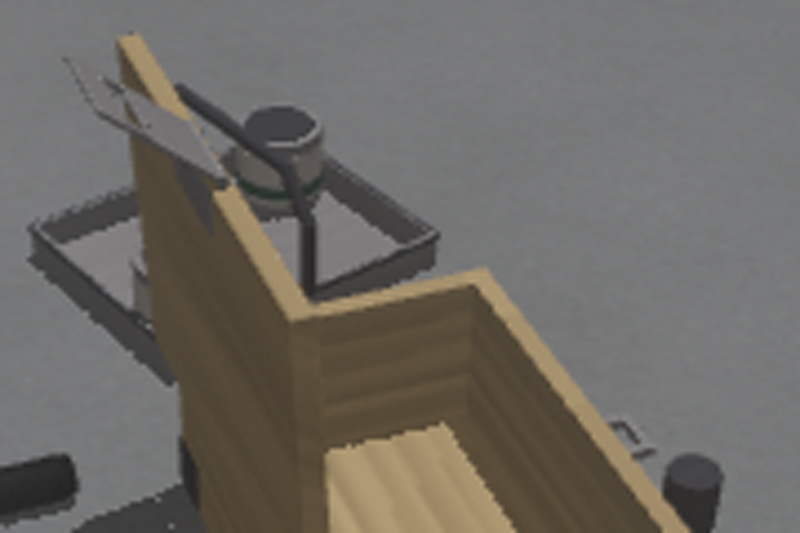

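In crop c1 the tin tops are at (580,297) and (730,470), and the basket rim corners at (512,265), (728,238), (770,512) and (553,537). The box front corners are (38,390) and (372,450), the pin head (93,433) and the staple (198,450). The hasp leaf stands out behind the upright lid at (258,45), so its angle is about pi. In crop c2 the prongs are at u=120 and 222, with tips at v≈306.

```bash
python3 - <<'E'
from h import *
c=camera('top')
m1=lambda u,v:(215+(u+.5)/4-.5,150+(v+.5)/4-.5)
m2=lambda u,v:(115+(u+.5)/4-.5,165+(v+.5)/4-.5)
def p(n,uv,z,m=m1):
    P=onz(c,m(*uv),z); print(n,np.round(P*1000).tolist()); return P[:2]
p('tinA',(580,297),.057);p('tinB',(730,470),.057)
q=[p('bk',a,.024) for a in((512,265),(728,238),(770,512),(553,537))]
print('ctr',np.mean(q,0),[np.linalg.norm(q[i]-q[i-1]) for i in range(4)])
ex=(q[0]+q[1]-q[2]-q[3]);print('yaw basket',np.degrees(np.arctan2(ex[1],ex[0])))
b=[p('box',a,.104) for a in((38,390),(372,450),(412,195),(80,143))]
ey=b[0]-b[1];print('w',np.linalg.norm(ey),'yaw',np.degrees(np.arctan2(-ey[0],ey[1])))
print([np.linalg.norm(b[i]-b[i-1]) for i in range(4)], 'ctr',np.mean(b,0))
p('pin',(93,433),.105);p('staple',(198,450),.069)
t=[p('tip',a,.17,m2) for a in((120,298),(222,297))]
r=[p('base',a,.17,m2) for a in((120,85),(222,82))]
ex=r[0]-t[0]+r[1]-t[1];print('hook yaw',np.degrees(np.arctan2(ex[1],ex[0])))
p('tapemeasure',(30,50),.058);p('lidtop',(62,45),.28);p('lidtop',(447,110),.28);p('hasp far',(258,5),.29);p('hasp near',(258,80),.29)
p('standtop',(30,75),.195,m2);p('standtop',(305,55),.195,m2)
E
```

```text
tinA [565.0, -247.0, 57.0]
tinB [437.0, -353.0, 57.0]
bk [594.0, -203.0, 24.0]
bk [614.0, -370.0, 24.0]
bk [406.0, -391.0, 24.0]
bk [391.0, -227.0, 24.0]
ctr [ 0.50130923 -0.29790211] [np.float64(0.20482583155393894), np.float64(0.16858944761695827), np.float64(0.20875726522555074), np.float64(0.1653079434539475)]
yaw basket 6.249434610194165
box [497.0, 144.0, 104.0]
box [453.0, -87.0, 104.0]
box [633.0, -119.0, 104.0]
box [672.0, 116.0, 104.0]
w 0.23526818167585908 yaw -10.632835351333268
[np.float64(0.1775653903024629), np.float64(0.23526818167585908), np.float64(0.18248625598998705), np.float64(0.23889895732295033)] ctr [0.56373909 0.01333725]
pin [467.0, 105.0, 105.0]
staple [456.0, 34.0, 69.0]
tip [513.0, 347.0, 170.0]
tip [514.0, 279.0, 170.0]
base [657.0, 354.0, 170.0]
base [659.0, 284.0, 170.0]
hook yaw 2.286580333469191
tapemeasure [754.0, 159.0, 58.0]
lidtop [693.0, 112.0, 280.0]
lidtop [651.0, -123.0, 280.0]
hasp far [715.0, -8.0, 290.0]
hasp near [668.0, -8.0, 290.0]
standtop [659.0, 407.0, 195.0]
standtop [671.0, 223.0, 195.0]
```

Call:
{"name": "move_arm", "arguments": {"increments": [{"delta_pos":[15.2,-37.4,4.4],"rot":[0,0,-70],"hand":0},{"delta_pos":[15.2,-37.4,4.4],"rot":[0,0,-70],"hand":0},{"delta_pos":[15.2,-37.4,4.4],"rot":[0,0,-70],"hand":0},{"delta_pos":[15.2,-37.4,4.4],"rot":[0,0,-70],"hand":0},{"delta_pos":[15.2,-37.4,4.4],"rot":[0,0,-70],"hand":0},{"delta_pos":[15.2,-37.4,4.4],"rot":[0,0,-70],"hand":0},{"delta_pos":[15.2,-37.4,4.4],"rot":[0,0,-70],"hand":0},{"delta_pos":[15.2,-37.4,4.4],"rot":[0,0,-70],"hand":0},{"delta_pos":[15.2,-37.4,4.4],"rot":[0,0,-70],"hand":0},{"delta_pos":[15.2,-37.4,4.4],"rot":[0,0,-70],"hand":0},{"delta_pos":[18.9,-92.6,-1.6],"rot":[0,0,-150.4],"hand":0},{"delta_pos":[18.9,-92.6,-1.6],"rot":[0,0,-150.4],"hand":0},{"delta_pos":[18.9,-92.6,-1.6],"rot":[0,0,-150.4],"hand":0},{"delta_pos":[18.9,-92.6,-1.6],"rot":[0,0,-150.4],"hand":0},{"delta_pos":[18.9,-92.6,-1.6],"rot":[0,0,-150.4],"hand":0},{"delta_pos":[18.9,-92.6,-1.6],"rot":[0,0,-150.4],"hand":0},{"delta_pos":[18.9,-92.6,-1.6],"rot":[0,0,-150.4],"hand":0},{"delta_pos":[18.9,-92.6,-1.6],"rot":[0,0,-150.4],"hand":0},{"delta_pos":[18.9,-92.6,-1.6],"rot":[0,0,-150.4],"hand":0},{"delta_pos":[18.9,-92.6,-1.6],"rot":[0,0,-150.4],"hand":0}]}}

```text
t: 1.82
tcp_pos: [0.427, -0.2157, 0.2146]
tcp_rot: [[0.968, 0.252, 0.0], [0.252, -0.968, 0.0], [0.0, 0.0, -1.0]]
force: [2.1, 0.3, 0.1]
opening: 0.0856
gripper_force: 0.0
```

Call:
{"name": "move_arm", "arguments": {"increments": [{"delta_pos":[1,-13.6,-4.5],"rot":[0,0,-8],"hand":0},{"delta_pos":[1,-13.6,-4.5],"rot":[0,0,-8],"hand":0},{"delta_pos":[1,-13.6,-4.5],"rot":[0,0,-8],"hand":0},{"delta_pos":[1,-13.6,-4.5],"rot":[0,0,-8],"hand":0},{"delta_pos":[1,-13.6,-4.5],"rot":[0,0,-8],"hand":0},{"delta_pos":[1,-13.6,-4.5],"rot":[0,0,-8],"hand":0},{"delta_pos":[1,-13.6,-4.5],"rot":[0,0,-8],"hand":0}]}}

```text
t: 2.4
tcp_pos: [0.4376, -0.3489, 0.1701]
tcp_rot: [[0.992, 0.122, -0.0], [0.122, -0.992, 0.001], [0.0, -0.001, -1.0]]
force: [0.0, -0.6, 0.5]
opening: 0.0853
gripper_force: 0.0
```

```bash
python3 - <<'E'
from h import *
c=grab('top','t1.png'); im=cv2.imread('pics/t1.png'); cv2.imwrite('pics/t1c.png',cv2.resize(im[150:300,300:500],(800,600),interpolation=cv2.INTER_CUBIC))
s=status.state(); print(s['tcp_pos'],s['tcp_rot'][:,1])
E
```

```text
[ 0.43783279 -0.348623    0.17043074] [ 1.23165897e-01 -9.92386090e-01  1.05350893e-04]
```

Call:
{"name": "move_arm", "arguments": {"increments": [{"delta_pos":[-0.1,-0.35,-4],"rot":[0,0,-1],"hand":0},{"delta_pos":[-0.1,-0.35,-7],"rot":[0,0,-1],"hand":0},{"delta_pos":[-0.1,-0.35,-9.5],"rot":[0,0,-1],"hand":0},{"delta_pos":[-0.1,-0.35,-11.5],"rot":[0,0,-1],"hand":0},{"delta_pos":[-0.1,-0.35,-12.5],"rot":[0,0,-1],"hand":0},{"delta_pos":[-0.1,-0.35,-12.8],"rot":[0,0,-1],"hand":0},{"delta_pos":[-0.1,-0.35,-12.8],"rot":[0,0,-1],"hand":0},{"delta_pos":[-0.1,-0.35,-12.8],"rot":[0,0,-1],"hand":1},{"delta_pos":[-0.1,-0.35,-12.8],"rot":[0,0,-1],"hand":1},{"delta_pos":[-0.1,-0.35,-12.8],"rot":[0,0,-1],"hand":1},{"delta_pos":[-0.1,-0.35,-12.8],"rot":[0,0,-1],"hand":1},{"delta_pos":[-0.1,-0.35,-12.8],"rot":[0,0,-1],"hand":1},{"delta_pos":[-0.1,-0.35,-12.8],"rot":[0,0,-1],"hand":1}], "squeeze": 30}}

```text
t: 3.53
tcp_pos: [0.4367, -0.3533, 0.0423]
tcp_rot: [[0.995, 0.105, 0.0], [0.105, -0.995, -0.0], [0.0, 0.0, -1.0]]
force: [0.8, 0.8, -0.0]
opening: 0.0122
gripper_force: 0.0
```

```bash
python3 - <<'E'
from h import *
a=grab('top','t2.png')['image'];b=grab('scene','s2.png')['image']
im=np.hstack([cv2.resize(a[150:300,300:500],(400,300),interpolation=cv2.INTER_CUBIC),cv2.resize(b[90:240,150:350],(400,300),interpolation=cv2.INTER_CUBIC)])
t1=cv2.cvtColor(cv2.imread('pics/t1.png'),4)[150:300,300:500]
im=np.vstack([im,np.hstack([cv2.resize(t1,(400,300)),np.zeros((300,400,3),np.uint8)])])
cv2.imwrite('pics/v2.png',im[:,:,::-1]); s=status.state(); print(s['tcp_pos'],s['opening'],s['gripper_force'])
E
```

```text
[ 0.43657977 -0.3531344   0.04207783] 0.00039332878285580684 0.0
```

View pics/v2.png

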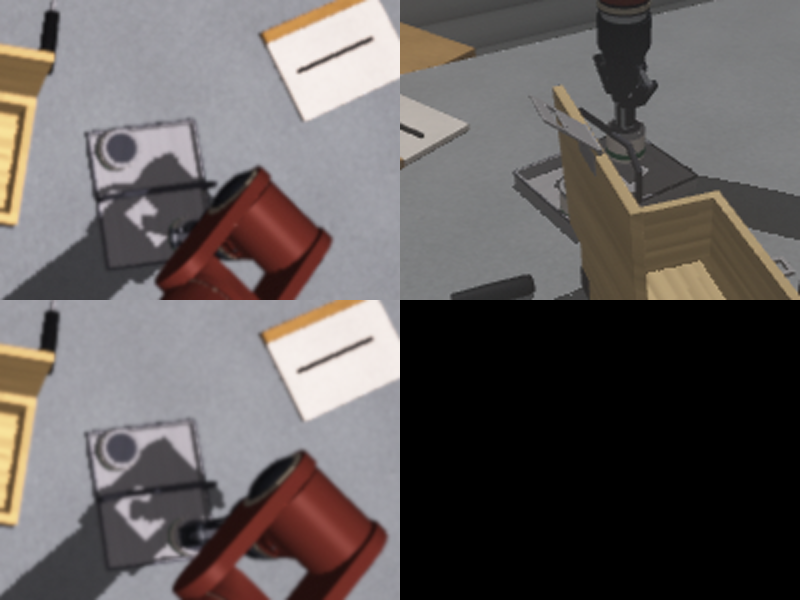

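The top view shows the fingers shut beside the tin, which now lies left of the gripper at about (182,235), so it may have been nudged or displaced. I'll rise, move aside and re-measure.

Call:
{"name": "move_arm", "arguments": {"increments": [{"delta_pos":[0,0,4],"rot":[0,0,0],"hand":1},{"delta_pos":[0,0,8],"rot":[0,0,0],"hand":0.5},{"delta_pos":[0,0,12],"rot":[0,0,0],"hand":0},{"delta_pos":[-4,22,16],"rot":[0,0,0],"hand":0},{"delta_pos":[-4,22,16],"rot":[0,0,0],"hand":0},{"delta_pos":[-4,22,16],"rot":[0,0,0],"hand":0},{"delta_pos":[-4,22,16],"rot":[0,0,0],"hand":0},{"delta_pos":[-4,22,16],"rot":[0,0,0],"hand":0},{"delta_pos":[-4,22,16],"rot":[0,0,0],"hand":0}]}}

```text
t: 4.38
tcp_pos: [0.3959, -0.13, 0.2028]
tcp_rot: [[0.994, 0.107, 0.002], [0.107, -0.994, 0.0], [0.002, -0.0, -1.0]]
force: [1.2, 0.0, 0.8]
opening: 0.0854
gripper_force: 0.0
```

```bash
python3 - <<'E'
from h import *
a=grab('top','t3.png')['image'];b=grab('scene','s3.png')['image']
im=np.hstack([cv2.resize(a[190:310,320:420],(500,600),interpolation=cv2.INTER_CUBIC),cv2.resize(b[130:230,190:240],(300,600),interpolation=cv2.INTER_CUBIC)])
cv2.imwrite('pics/v3.png',im[:,:,::-1]); s=status.state(); print(s['tcp_pos'],s['tcp_rot'][:,1])
E
```

```text
[ 0.39662908 -0.13099585  0.2029668 ] [ 0.10875695 -0.99406769  0.00116293]
```

View pics/v3.png

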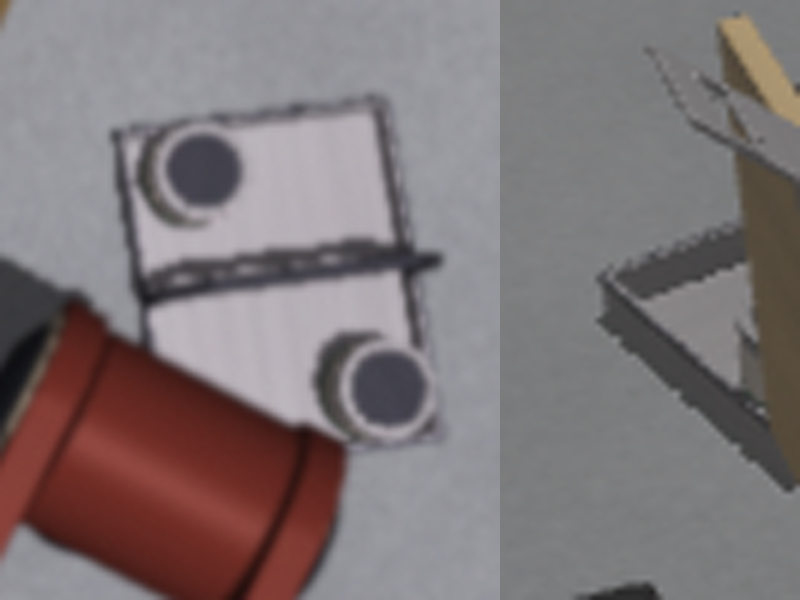

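Neither tin has moved: tin B is still at raw pixel (397.4,267.4). The fingers closed without touching it, so my height or position must be off. I'll check by triangulating tin B across both views, and check the tool position too.

```bash
python3 - <<'E'
from h import *
t=camera('top');s=camera('scene')
print('proj tinB top in scene',proj(s,[[.437,-.353,.057],[.437,-.353,.003],[.4366,-.3531,.034],[.4366,-.3531,.16]]))
print('proj top',proj(t,[[.437,-.353,.057],[.4366,-.3531,.034],[.4366,-.3531,.12]]))
print('basket corner', proj(s,[[.614,-.370,.024],[.594,-.203,.024],[.406,-.391,.024],[.391,-.227,.024],[.4967,.1442,.104],[.453,-.087,.104]]))
a=cv2.imread('pics/s0.png') if 0 else cv2.imread('pics/scene0.png')
b=cv2.imread('pics/s2.png')
im=np.hstack([cv2.resize(x[120:220,210:310],(400,400),interpolation=cv2.INTER_CUBIC) for x in(a,b)])
cv2.imwrite('pics/v4.png',im)
E
```

```text
proj tinB top in scene [[261.39089543 152.76852187]
 [261.60187036 168.14927781]
 [261.58087846 159.36842405]
 [261.06301737 121.00500748]]
proj top [[397.29092566 267.14139883]
 [395.05768451 267.5229338 ]
 [404.0089429  266.55914519]]
basket corner [[205.25554941 175.93445587]
 [238.00365994 203.97435448]
 [264.11694023 154.07738576]
 [297.14223865 177.94615112]
 [355.09218327 246.12943712]
 [308.7807351  185.15704131]]
```

View pics/v4.png

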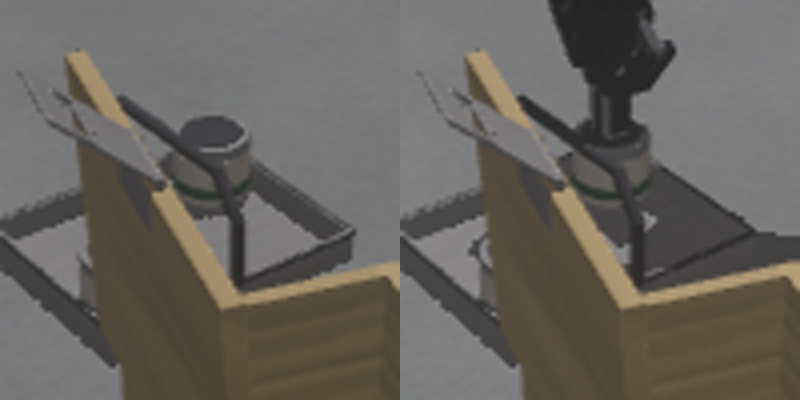

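The scene view confirms tin B's position; its top is at crop (213,133), as predicted. The fingers seem to end at the tin's top, so the tips may be higher than I assumed. I'll probe the bare counter with shut fingers.

Call:
{"name": "move_arm", "arguments": {"increments": [{"delta_pos":[0,0,-4],"rot":[0,0,0],"hand":1},{"delta_pos":[0,0,-8],"rot":[0,0,0],"hand":1},{"delta_pos":[0,0,-12],"rot":[0,0,0],"hand":1},{"delta_pos":[0,0,-15],"rot":[0,0,0],"hand":1},{"delta_pos":[0,0,-17],"rot":[0,0,0],"hand":1},{"delta_pos":[0,0,-18],"rot":[0,0,0],"hand":1},{"delta_pos":[0,0,-18.5],"rot":[0,0,0],"hand":1},{"delta_pos":[0,0,-18.5],"rot":[0,0,0],"hand":1}]}}

```text
t: 5.25
tcp_pos: [0.3962, -0.1336, 0.0163]
tcp_rot: [[0.995, 0.104, -0.002], [0.104, -0.995, 0.001], [-0.002, -0.001, -1.0]]
force: [-0.9, 1.7, 1.1]
opening: 0.0
gripper_force: 0.0
```

```bash
python3 - <<'E'
from h import *
s=status.state(); print(s['tcp_pos'],s['force'],s['opening'])
c=grab('scene','s5.png');t=grab('top','t5.png')
P=s['tcp_pos']; print(proj(c,[P,P-[0,0,.008]]),proj(t,[P,P-[0,0,.008]]))
u,v=proj(c,[P-[0,0,.008]])[0].astype(int)
a=c['image'][v-70:v+30,u-50:u+50].copy()
u2,v2=proj(t,[P-[0,0,.008]])[0].astype(int)
b=t['image'][v2-50:v2+50,u2-50:u2+50]
cv2.imwrite('pics/v5.png',np.hstack([cv2.resize(x,(400,400),interpolation=cv2.INTER_CUBIC) for x in(a,b)])[:,:,::-1]); print(u,v,u2,v2)
E
```

```text
[ 0.39623846 -0.13361446  0.01631551] [-0.90755454  1.69658395  1.05240109] 4.751430113388091e-05
[[314.27629178 197.21861896]
 [314.08433591 199.56734215]] [[321.12110469 282.52124401]
 [320.81270425 282.50583265]]
314 199 320 282
```

View pics/v5.png

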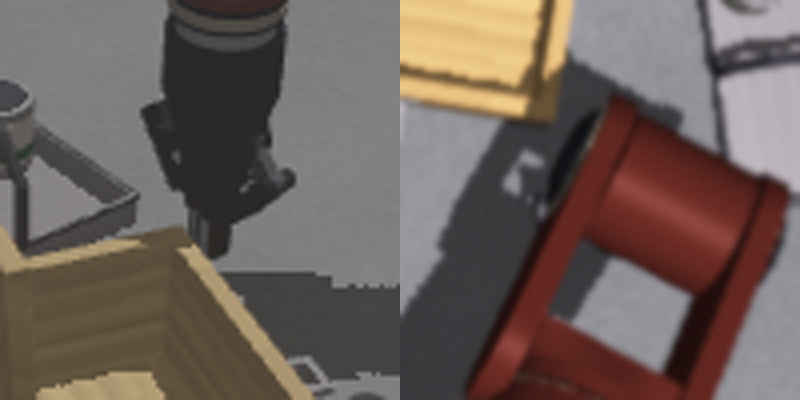

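The fingertip shows at crop (215,258), about 5 px higher than the predicted (200,280). I'll keep probing down.

Call:
{"name": "move_arm", "arguments": {"increments": [{"delta_pos":[0,0,-0.3],"rot":[0,0,0],"hand":1},{"delta_pos":[0,0,-0.6],"rot":[0,0,0],"hand":1},{"delta_pos":[0,0,-0.8],"rot":[0,0,0],"hand":1},{"delta_pos":[0,0,-0.8],"rot":[0,0,0],"hand":1}]}}

```text
t: 5.68
tcp_pos: [0.3965, -0.133, 0.009]
tcp_rot: [[0.994, 0.105, 0.0], [0.105, -0.994, -0.0], [0.0, 0.0, -1.0]]
force: [-0.1, -0.1, 0.4]
opening: -0.0002
gripper_force: 0.0
```

Call:
{"name": "move_arm", "arguments": {"increments": [{"delta_pos":[0,0,-0.2],"rot":[0,0,0],"hand":1},{"delta_pos":[0,0,-0.2],"rot":[0,0,0],"hand":1}]}}

```text
t: 5.85
tcp_pos: [0.3964, -0.133, 0.0068]
tcp_rot: [[0.994, 0.105, -0.0], [0.105, -0.994, 0.0], [-0.0, -0.0, -1.0]]
force: [0.2, 0.9, -0.2]
opening: 0.0002
gripper_force: 0.0
```

Call:
{"name": "move_arm", "arguments": {"increments": [{"delta_pos":[0,0,-0.2],"rot":[0,0,0],"hand":1},{"delta_pos":[0,0,-0.2],"rot":[0,0,0],"hand":1}]}}

```text
t: 6.02
tcp_pos: [0.3964, -0.1329, 0.0047]
tcp_rot: [[0.994, 0.105, -0.0], [0.105, -0.994, 0.0], [-0.0, -0.0, -1.0]]
force: [0.2, -0.8, 0.7]
opening: -0.0001
gripper_force: 0.0
```

Call:
{"name": "move_arm", "arguments": {"increments": [{"delta_pos":[0,0,-0.2],"rot":[0,0,0],"hand":1},{"delta_pos":[0,0,-0.2],"rot":[0,0,0],"hand":1}]}}

```text
t: 6.18
tcp_pos: [0.3963, -0.1329, 0.0026]
tcp_rot: [[0.994, 0.105, -0.001], [0.105, -0.994, 0.0], [-0.0, -0.0, -1.0]]
force: [0.6, -0.5, 0.7]
opening: 0.0002
gripper_force: 0.0
```

Call:
{"name": "move_arm", "arguments": {"increments": [{"delta_pos":[0,0,-0.2],"rot":[0,0,0],"hand":1},{"delta_pos":[0,0,-0.4],"rot":[0,0,0],"hand":1},{"delta_pos":[0,0,-0.4],"rot":[0,0,0],"hand":1}]}}

```text
t: 6.43
tcp_pos: [0.3962, -0.1329, -0.0015]
tcp_rot: [[0.994, 0.105, -0.001], [0.105, -0.994, 0.0], [-0.001, -0.0, -1.0]]
force: [0.4, 0.7, -0.1]
opening: -0.0003
gripper_force: 0.0
```

Call:
{"name": "move_arm", "arguments": {"increments": [{"delta_pos":[0,0,-0.2],"rot":[0,0,0],"hand":1},{"delta_pos":[0,0,-0.4],"rot":[0,0,0],"hand":1},{"delta_pos":[0,0,-0.4],"rot":[0,0,0],"hand":1}]}}

```text
t: 6.68
tcp_pos: [0.3962, -0.1329, -0.0055]
tcp_rot: [[0.994, 0.105, -0.001], [0.105, -0.994, 0.0], [-0.001, -0.0, -1.0]]
force: [1.0, -0.5, -0.1]
opening: 0.0002
gripper_force: 0.0
```

Call:
{"name": "move_arm", "arguments": {"increments": [{"delta_pos":[0,0,-0.2],"rot":[0,0,0],"hand":1},{"delta_pos":[0,0,-0.3],"rot":[0,0,0],"hand":1},{"delta_pos":[0,0,-0.3],"rot":[0,0,0],"hand":1}]}}

```text
t: 6.93
tcp_pos: [0.3963, -0.133, -0.0083]
tcp_rot: [[0.994, 0.105, -0.001], [0.105, -0.994, 0.0], [-0.0, -0.0, -1.0]]
force: [0.4, -0.1, -0.2]
opening: 0.0003
gripper_force: 0.0
```

Call:
{"name": "move_arm", "arguments": {"increments": [{"delta_pos":[0,0,-0.2],"rot":[0,0,0],"hand":1},{"delta_pos":[0,0,-0.3],"rot":[0,0,0],"hand":1},{"delta_pos":[0,0,-0.3],"rot":[0,0,0],"hand":1}]}}

```text
t: 7.18
tcp_pos: [0.3963, -0.133, -0.0113]
tcp_rot: [[0.994, 0.105, -0.0], [0.105, -0.994, 0.0], [-0.0, -0.0, -1.0]]
force: [0.1, -0.1, 0.3]
opening: -0.0001
gripper_force: 0.0
```

Call:
{"name": "move_arm", "arguments": {"increments": [{"delta_pos":[0,0,-0.2],"rot":[0,0,0],"hand":1},{"delta_pos":[0,0,-0.3],"rot":[0,0,0],"hand":1},{"delta_pos":[0,0,-0.3],"rot":[0,0,0],"hand":1}]}}

```text
t: 7.43
tcp_pos: [0.3963, -0.133, -0.0143]
tcp_rot: [[0.994, 0.105, -0.0], [0.105, -0.994, 0.0], [-0.0, -0.0, -1.0]]
force: [0.3, -0.4, 0.1]
opening: -0.0
gripper_force: 0.0
```

Call:
{"name": "move_arm", "arguments": {"increments": [{"delta_pos":[0,0,-0.2],"rot":[0,0,0],"hand":1},{"delta_pos":[0,0,-0.3],"rot":[0,0,0],"hand":1},{"delta_pos":[0,0,-0.3],"rot":[0,0,0],"hand":1}]}}

```text
t: 7.68
tcp_pos: [0.3968, -0.1332, -0.0154]
tcp_rot: [[0.994, 0.105, -0.002], [0.105, -0.994, 0.001], [-0.001, -0.001, -1.0]]
force: [-6.1, 3.3, 14.5]
opening: 0.0001
gripper_force: 7.2
```

The counter contact shows the real shut fingertip is at z = 0 when the TCP reads -14.7 mm, so the tip sits 14.7 mm above the reported TCP instead of 8 mm below. I'll check for an xy bias from one picture taken in the clear.

Call:
{"name": "move_arm", "arguments": {"increments": [{"delta_pos":[0,0,1.7],"rot":[0,0,0],"hand":1},{"delta_pos":[-2,-4,1.7],"rot":[0,0,0],"hand":1},{"delta_pos":[-2,-7,1.7],"rot":[0,0,0],"hand":1},{"delta_pos":[-2,-7,1.7],"rot":[0,0,0],"hand":1},{"delta_pos":[-2,-7,1.7],"rot":[0,0,0],"hand":1}]}}

```text
t: 8.1
tcp_pos: [0.3767, -0.2043, 0.0003]
tcp_rot: [[0.995, 0.102, 0.001], [0.102, -0.995, -0.0], [0.001, 0.0, -1.0]]
force: [0.2, -0.1, 0.3]
opening: 0.0001
gripper_force: 0.0
```

```bash
python3 - <<'E'
from h import *
s=status.state(); print(s['tcp_pos'],s['force'],s['tcp_rot'][:,2])
c=grab('scene','s6.png')
P=s['tcp_pos'].copy(); tip=P+[0,0,.0147]
print(proj(c,[tip]),proj(c,[tip+[.011,0,0],tip-[.011,0,0],tip+[0,.015,0],tip-[0,.015,0]]))
u,v=proj(c,[tip])[0].astype(int); print(u,v)
cv2.imwrite('pics/v6.png',cv2.resize(c['image'][v-40:v+20,u-30:u+30],(600,600),interpolation=cv2.INTER_CUBIC)[:,:,::-1])
E
```

```text
[ 3.76682566e-01 -2.04297595e-01  3.46228870e-04] [ 0.19610516 -0.08602546  0.31747433] [ 6.46241553e-04 -2.41704598e-04 -9.99999762e-01]
[[305.54891621 182.94733204]] [[302.36988669 184.04998936]
 [308.70390225 181.85305059]
 [308.52994604 185.52043683]
 [302.61653344 180.41634605]]
305 182
```

View pics/v6.png

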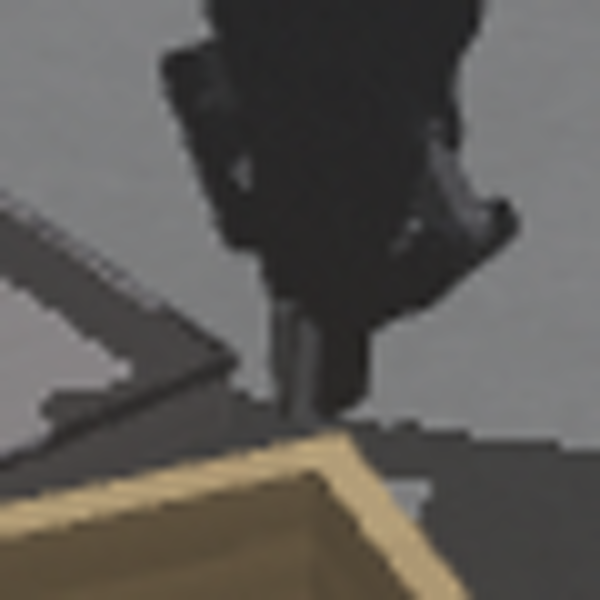

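Laterally the fingertip, seen at crop about (320,418), is within roughly 5 mm of the prediction (305,409), so the bias is mainly in z. I'll go back to tin B with the corrected height.

Call:
{"name": "move_arm", "arguments": {"increments": [{"delta_pos":[0,0,4],"rot":[0,0,0],"hand":0},{"delta_pos":[0,0,8],"rot":[0,0,0],"hand":0},{"delta_pos":[0,0,12],"rot":[0,0,0],"hand":0},{"delta_pos":[2,-4,14],"rot":[0,0,0],"hand":0},{"delta_pos":[4,-8,15],"rot":[0,0,0],"hand":0},{"delta_pos":[5,-12,15],"rot":[0,0,0],"hand":0},{"delta_pos":[6.3,-15,14],"rot":[0,0,0],"hand":0},{"delta_pos":[6.3,-15,10],"rot":[0,0,0],"hand":0},{"delta_pos":[6.3,-15,7],"rot":[0,0,0],"hand":0},{"delta_pos":[6.3,-15,4],"rot":[0,0,0],"hand":0},{"delta_pos":[6.3,-15,2],"rot":[0,0,0],"hand":0},{"delta_pos":[6.3,-15,1.2],"rot":[0,0,0],"hand":0},{"delta_pos":[6.3,-15,1.2],"rot":[0,0,0],"hand":0}]}}

```text
t: 9.23
tcp_pos: [0.4382, -0.3504, 0.0089]
tcp_rot: [[0.994, 0.106, -0.004], [0.106, -0.994, 0.005], [-0.004, -0.005, -1.0]]
force: [0.2, 0.8, 0.6]
opening: 0.0855
gripper_force: 0.0
```

Call:
{"name": "move_arm", "arguments": {"increments": [{"delta_pos":[0,0,0],"rot":[0,0,0],"hand":0.25},{"delta_pos":[0,0,0],"rot":[0,0,0],"hand":0.5},{"delta_pos":[0,0,0],"rot":[0,0,0],"hand":0.5},{"delta_pos":[0,0,0],"rot":[0,0,0],"hand":0.5},{"delta_pos":[0,0,0],"rot":[0,0,0],"hand":0.5},{"delta_pos":[0,0,0],"rot":[0,0,0],"hand":0.5}], "squeeze": 30}}

```text
t: 9.73
tcp_pos: [0.4411, -0.3543, 0.0145]
tcp_rot: [[0.994, 0.105, 0.003], [0.105, -0.994, -0.003], [0.003, 0.003, -1.0]]
force: [0.2, 1.4, 6.2]
opening: 0.057
gripper_force: 33.0
```

Call:
{"name": "move_arm", "arguments": {"increments": [{"delta_pos":[0,0,1],"rot":[0,0,0],"hand":0.5},{"delta_pos":[0,0,3],"rot":[0,0,0],"hand":0.5},{"delta_pos":[0,0,6],"rot":[0,0,0],"hand":0.5},{"delta_pos":[0,0,9],"rot":[0,0,0],"hand":0.5},{"delta_pos":[0,0,12],"rot":[0,0,0],"hand":0.5},{"delta_pos":[0,0,15.5],"rot":[0,0,0],"hand":0.5},{"delta_pos":[1,3,15.5],"rot":[0,0,7],"hand":0.5},{"delta_pos":[2,6,15.5],"rot":[0,0,14],"hand":0.5},{"delta_pos":[3,9,15.5],"rot":[0,0,21],"hand":0.5},{"delta_pos":[4,12,15.5],"rot":[0,0,28],"hand":0.5},{"delta_pos":[5,15,15.5],"rot":[0,0,35],"hand":0.5},{"delta_pos":[6,18,15.5],"rot":[0,0,42],"hand":0.5},{"delta_pos":[7,21,15.5],"rot":[0,0,49],"hand":0.5},{"delta_pos":[8,24,15.5],"rot":[0,0,56],"hand":0.5},{"delta_pos":[9,27,15.5],"rot":[0,0,63],"hand":0.5},{"delta_pos":[10,30,15.5],"rot":[0,0,70],"hand":0.5},{"delta_pos":[10.9,31.6,15.5],"rot":[0,0,73.4],"hand":0.5},{"delta_pos":[10.9,31.6,15.5],"rot":[0,0,73.4],"hand":0.5},{"delta_pos":[10.9,31.6,15.5],"rot":[0,0,73.4],"hand":0.5}]}}

```text
t: 11.32
tcp_pos: [0.5482, -0.0364, 0.167]
tcp_rot: [[0.183, 0.983, -0.001], [0.983, -0.183, -0.0], [-0.001, -0.001, -1.0]]
force: [0.2, 0.6, -1.4]
opening: 0.0571
gripper_force: 33.0
```

Call:
{"name": "move_arm", "arguments": {"increments": [{"delta_pos":[0,0,-3],"rot":[0,0,0],"hand":0.5},{"delta_pos":[0,0,-6],"rot":[0,0,0],"hand":0.5},{"delta_pos":[0,0,-9],"rot":[0,0,0],"hand":0.5},{"delta_pos":[0,0,-12],"rot":[0,0,0],"hand":0.5},{"delta_pos":[0,0,-13.5],"rot":[0,0,0],"hand":0.5},{"delta_pos":[0,0,-14.3],"rot":[0,0,0],"hand":0.5},{"delta_pos":[0,0,-14.3],"rot":[0,0,0],"hand":0.5},{"delta_pos":[0,0,-14.3],"rot":[0,0,0],"hand":0.5}]}}

```text
t: 11.98
tcp_pos: [0.5487, -0.0383, 0.0246]
tcp_rot: [[0.186, 0.983, 0.001], [0.983, -0.186, -0.0], [-0.0, 0.001, -1.0]]
force: [0.9, 0.4, -1.7]
opening: 0.0572
gripper_force: 33.9
```

Call:
{"name": "move_arm", "arguments": {"increments": [{"delta_pos":[0,0,0],"rot":[0,0,0],"hand":0.4},{"delta_pos":[0,0,0],"rot":[0,0,0],"hand":0.12},{"delta_pos":[0,0,0],"rot":[0,0,0],"hand":0.12},{"delta_pos":[0,0,0],"rot":[0,0,0],"hand":0.12},{"delta_pos":[0,0,3],"rot":[0,0,0],"hand":0.12},{"delta_pos":[0,0,7],"rot":[0,0,0],"hand":0.12},{"delta_pos":[0,0,11],"rot":[0,0,0],"hand":0},{"delta_pos":[0,0,14.5],"rot":[0,0,0],"hand":0},{"delta_pos":[0,-3,14.5],"rot":[0,0,-7],"hand":0},{"delta_pos":[0,-6,14.5],"rot":[0,0,-14],"hand":0},{"delta_pos":[1,-9,14.5],"rot":[0,0,-21],"hand":0},{"delta_pos":[1,-12,14.5],"rot":[0,0,-28],"hand":0},{"delta_pos":[2,-15,14.5],"rot":[0,0,-35],"hand":0},{"delta_pos":[2,-18,14.5],"rot":[0,0,-42],"hand":0},{"delta_pos":[2,-20,14.5],"rot":[0,0,-49],"hand":0},{"delta_pos":[2,-21.2,14.5],"rot":[0,0,-56],"hand":0},{"delta_pos":[2,-21.2,14.5],"rot":[0,0,-63],"hand":0},{"delta_pos":[2,-21.2,14.5],"rot":[0,0,-70],"hand":0},{"delta_pos":[2,-21.2,14.5],"rot":[0,0,-73.4],"hand":0},{"delta_pos":[2,-21.2,14.5],"rot":[0,0,-73.4],"hand":0}]}}

```text
t: 13.65
tcp_pos: [0.5686, -0.2493, 0.1691]
tcp_rot: [[0.995, 0.104, 0.0], [0.104, -0.995, -0.0], [0.0, 0.0, -1.0]]
force: [0.6, 0.0, -0.1]
opening: 0.0855
gripper_force: 0.0
```

```bash
python3 - <<'E'
from h import *
s=status.state(); print(s['tcp_pos'],s['tcp_rot'][:,1])
a=grab('top','t7.png')['image']; b=grab('scene','s7.png')['image']
im=np.hstack([cv2.resize(a[160:280,210:410],(500,300),interpolation=cv2.INTER_CUBIC),cv2.resize(b[150:270,260:380],(300,300),interpolation=cv2.INTER_CUBIC)])
cv2.imwrite('pics/v7.png',im[:,:,::-1])
E
```

```text
[ 0.5685933  -0.24931428  0.16914575] [ 1.03637948e-01 -9.94615071e-01  1.87734754e-04]
```

View pics/v7.png

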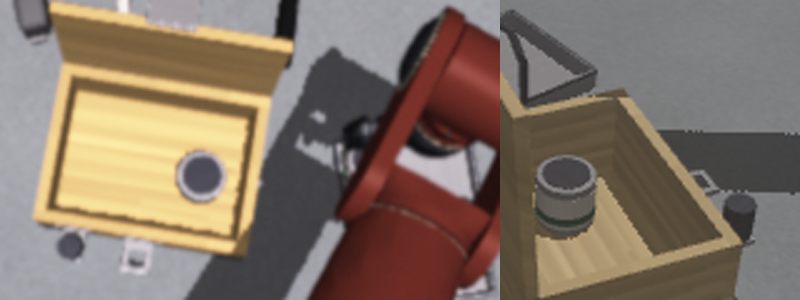

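The tin stands upright in the box, its top at crop (202,176). Next is tin A.

```bash
python3 - <<'E'
from h import *
c=camera('top'); print(onz(c,(290.5,230.1),.064))
g=cv2.cvtColor(cv2.imread('pics/t7.png'),6)[218:242,279:303]; print(cv2.HoughCircles(cv2.resize(g,None,fx=4,fy=4,interpolation=2),cv2.HOUGH_GRADIENT,1,50,param1=80,param2=12,minRadius=30,maxRadius=46))
E
```

```text
[ 0.5476787  -0.04283955  0.064     ]
[[[46.5  47.5  30.35]]]
```

Call:
{"name": "move_arm", "arguments": {"increments": [{"delta_pos":[0,-0.1,-4],"rot":[0,0,0],"hand":0},{"delta_pos":[0,-0.1,-8],"rot":[0,0,0],"hand":0},{"delta_pos":[0,-0.1,-11],"rot":[0,0,0],"hand":0},{"delta_pos":[0,-0.1,-13.5],"rot":[0,0,0],"hand":0},{"delta_pos":[0,-0.1,-15],"rot":[0,0,0],"hand":0},{"delta_pos":[0,-0.1,-15.5],"rot":[0,0,0],"hand":0},{"delta_pos":[0,-0.1,-15.5],"rot":[0,0,0],"hand":0},{"delta_pos":[0,-0.1,-15.5],"rot":[0,0,0],"hand":0.25},{"delta_pos":[0,-0.1,-15.5],"rot":[0,0,0],"hand":0.5},{"delta_pos":[0,-0.1,-15.5],"rot":[0,0,0],"hand":0.5},{"delta_pos":[0,-0.1,-15.5],"rot":[0,0,0],"hand":0.5},{"delta_pos":[0,-0.1,-15.5],"rot":[0,0,0],"hand":0.5},{"delta_pos":[0,-0.1,-15.5],"rot":[0,0,0],"hand":0.5}]}}

```text
t: 14.88
tcp_pos: [0.5701, -0.2507, 0.0166]
tcp_rot: [[0.994, 0.105, 0.003], [0.105, -0.994, -0.001], [0.003, 0.002, -1.0]]
force: [-1.3, 2.1, 6.8]
opening: 0.0567
gripper_force: 32.6
```

Call:
{"name": "move_arm", "arguments": {"increments": [{"delta_pos":[0,0,1],"rot":[0,0,0],"hand":0.5},{"delta_pos":[0,0,3],"rot":[0,0,0],"hand":0.5},{"delta_pos":[0,0,6],"rot":[0,0,0],"hand":0.5},{"delta_pos":[0,0,9],"rot":[0,0,0],"hand":0.5},{"delta_pos":[0,0,12],"rot":[0,0,0],"hand":0.5},{"delta_pos":[-1,0,15.5],"rot":[0,0,0],"hand":0.5},{"delta_pos":[-2,3,15.5],"rot":[0,0,7],"hand":0.5},{"delta_pos":[-4,6,15.5],"rot":[0,0,14],"hand":0.5},{"delta_pos":[-5,9,15.5],"rot":[0,0,21],"hand":0.5},{"delta_pos":[-5,12,15.5],"rot":[0,0,28],"hand":0.5},{"delta_pos":[-5,15,15.5],"rot":[0,0,35],"hand":0.5},{"delta_pos":[-5,18,15.5],"rot":[0,0,42],"hand":0.5},{"delta_pos":[-4,21,15.5],"rot":[0,0,49],"hand":0.5},{"delta_pos":[-3,24,15.5],"rot":[0,0,56],"hand":0.5},{"delta_pos":[-2,27,15.5],"rot":[0,0,63],"hand":0.5},{"delta_pos":[-1,30,15.5],"rot":[0,0,70],"hand":0.5},{"delta_pos":[-0.4,31.8,15.5],"rot":[0,0,73.4],"hand":0.5},{"delta_pos":[-0.4,31.8,15.5],"rot":[0,0,73.4],"hand":0.5},{"delta_pos":[-0.4,31.8,15.5],"rot":[0,0,73.4],"hand":0.5}]}}

```text
t: 16.47
tcp_pos: [0.5644, 0.0685, 0.1691]
tcp_rot: [[0.183, 0.983, -0.0], [0.983, -0.183, -0.001], [-0.001, 0.0, -1.0]]
force: [0.3, -1.1, -1.5]
opening: 0.0567
gripper_force: 32.7
```

Call:
{"name": "move_arm", "arguments": {"increments": [{"delta_pos":[0,0,-3],"rot":[0,0,0],"hand":0.5},{"delta_pos":[0,0,-6],"rot":[0,0,0],"hand":0.5},{"delta_pos":[0,0,-9],"rot":[0,0,0],"hand":0.5},{"delta_pos":[0,0,-12],"rot":[0,0,0],"hand":0.5},{"delta_pos":[0,0,-13.5],"rot":[0,0,0],"hand":0.5},{"delta_pos":[0,0,-14.3],"rot":[0,0,0],"hand":0.5},{"delta_pos":[0,0,-14.3],"rot":[0,0,0],"hand":0.5},{"delta_pos":[0,0,-14.3],"rot":[0,0,0],"hand":0.5}]}}

```text
t: 17.13
tcp_pos: [0.565, 0.0668, 0.0268]
tcp_rot: [[0.186, 0.983, 0.001], [0.983, -0.186, -0.0], [-0.0, 0.001, -1.0]]
force: [-1.1, 0.5, -1.3]
opening: 0.0571
gripper_force: 33.4
```

Call:
{"name": "move_arm", "arguments": {"increments": [{"delta_pos":[0,0,-0.2],"rot":[0,0,0],"hand":0.4},{"delta_pos":[0,0,-0.2],"rot":[0,0,0],"hand":0.12},{"delta_pos":[0,0,-0.2],"rot":[0,0,0],"hand":0.12},{"delta_pos":[0,0,-0.2],"rot":[0,0,0],"hand":0.12},{"delta_pos":[0,0,3],"rot":[0,0,0],"hand":0.12},{"delta_pos":[0,0,7],"rot":[0,0,0],"hand":0.12},{"delta_pos":[0,0,11],"rot":[0,0,0],"hand":1},{"delta_pos":[0,0,15],"rot":[0,0,0],"hand":1},{"delta_pos":[0,0,19],"rot":[0,0,-7],"hand":1},{"delta_pos":[0,0,23],"rot":[0,0,-14],"hand":1},{"delta_pos":[0,0,27],"rot":[0,0,-21],"hand":1},{"delta_pos":[0,0,31],"rot":[0,0,-28],"hand":1},{"delta_pos":[0,-3,31],"rot":[0,0,-35],"hand":1},{"delta_pos":[0,-6,31],"rot":[0,0,-42],"hand":1},{"delta_pos":[0,-9,31],"rot":[0,0,-49],"hand":1},{"delta_pos":[2,-12,31],"rot":[0,0,-56],"hand":1},{"delta_pos":[5,-14.8,31],"rot":[0,0,-63],"hand":1},{"delta_pos":[8,-14.8,31],"rot":[0,0,-70],"hand":1},{"delta_pos":[11.8,-14.8,31],"rot":[0,0,-77],"hand":1},{"delta_pos":[11.8,-14.8,31],"rot":[0,0,-84],"hand":1}]}}

```text
t: 18.8
tcp_pos: [0.6864, -0.081, 0.3305]
tcp_rot: [[0.996, -0.087, -0.005], [-0.087, -0.996, 0.002], [-0.005, -0.001, -1.0]]
force: [-0.9, -0.2, -2.0]
opening: -0.0002
gripper_force: 0.0
```

Call:
{"name": "move_arm", "arguments": {"increments": [{"delta_pos":[0.4,0,0],"rot":[0,0,-6],"hand":1},{"delta_pos":[0.4,0,0],"rot":[0,0,-6],"hand":1},{"delta_pos":[0.4,0,0],"rot":[0,0,-6],"hand":1}]}}

```text
t: 19.05
tcp_pos: [0.6866, -0.08, 0.3358]
tcp_rot: [[0.983, -0.181, -0.0], [-0.181, -0.983, 0.0], [-0.0, -0.0, -1.0]]
force: [-0.4, 0.4, -0.2]
opening: -0.0
gripper_force: 0.0
```

```bash
python3 - <<'E'
from h import *
c=grab('top','t8.png'); im=c['image']; hsv=cv2.cvtColor(im,cv2.COLOR_RGB2HSV)
m=((hsv[...,2]<110)&(hsv[...,2]>40)&((hsv[...,0]>90)|(hsv[...,1]<60))).astype(np.uint8)
m[:175]=0;m[260:]=0;m[:,:225]=0;m[:,325:]=0
n,l,st,ce=cv2.connectedComponentsWithStats(m)
for i in range(1,n):
    if st[i,4]>60: print(st[i],ce[i],onz(c,ce[i],.064))
cv2.imwrite('pics/v8.png',cv2.resize(im[140:280,215:375],(800,600),interpolation=2)[:,:,::-1])
E
```

```text
[248 218  13  13 145] [254. 224.] [0.56626011 0.06272232 0.064     ]
```

Call:
{"name": "move_arm", "arguments": {"increments": [{"delta_pos":[0,0,-4],"rot":[0,0,0],"hand":1},{"delta_pos":[0,0,-8],"rot":[0,0,0],"hand":1},{"delta_pos":[0,0,-11],"rot":[0,0,0],"hand":1},{"delta_pos":[-1.2,0.2,-11.4],"rot":[0,0,0],"hand":1},{"delta_pos":[-2.5,0.5,-11.6],"rot":[0,0,0],"hand":1},{"delta_pos":[-4.1,0.8,-11.6],"rot":[0,0,0],"hand":1},{"delta_pos":[-5.8,1.1,-11.7],"rot":[0,0,0],"hand":1},{"delta_pos":[-7.4,1.4,-12.1],"rot":[0,0,0],"hand":1},{"delta_pos":[-9,1.7,-12.7],"rot":[0,0,0],"hand":1}]}}

```text
t: 19.85
tcp_pos: [0.597, -0.0637, 0.211]
tcp_rot: [[0.983, -0.182, 0.006], [-0.182, -0.983, -0.002], [0.006, 0.001, -1.0]]
force: [3.2, -1.6, 0.1]
opening: -0.0002
gripper_force: 1.7
```

Call:
{"name": "move_arm", "arguments": {"increments": [{"delta_pos":[-1.5,0.3,-0.9],"rot":[0,0,0],"hand":1},{"delta_pos":[-2.8,0.5,-1.9],"rot":[0,0,0],"hand":1},{"delta_pos":[-4,0.7,-3.1],"rot":[0,0,0],"hand":1},{"delta_pos":[-5.1,0.95,-4.4],"rot":[0,0,0],"hand":1}]}}

```text
t: 20.18
tcp_pos: [0.5455, -0.054, 0.167]
tcp_rot: [[0.983, -0.182, 0.005], [-0.182, -0.983, -0.002], [0.005, 0.001, -1.0]]
force: [1.4, -1.7, 2.1]
opening: -0.0001
gripper_force: 0.9
```

Call:
{"name": "move_arm", "arguments": {"increments": [{"delta_pos":[-0.9,0.15,-1.5],"rot":[0,0,0],"hand":1},{"delta_pos":[-1.6,0.3,-3.1],"rot":[0,0,0],"hand":1},{"delta_pos":[-2.0,0.4,-4.7],"rot":[0,0,0],"hand":1},{"delta_pos":[-2.3,0.45,-6.0],"rot":[0,0,0],"hand":1},{"delta_pos":[-2.3,0.45,-6.5],"rot":[0,0,0],"hand":1},{"delta_pos":[-2.3,0.45,-6.6],"rot":[0,0,0],"hand":1},{"delta_pos":[-2.3,0.45,-6.6],"rot":[0,0,0],"hand":1}]}}

```text
t: 20.77
tcp_pos: [0.5222, -0.0489, 0.1006]
tcp_rot: [[0.983, -0.182, -0.001], [-0.182, -0.983, 0.0], [-0.001, -0.0, -1.0]]
force: [-4.4, 0.4, 6.2]
opening: -0.0005
gripper_force: 3.2
```

Call:
{"name": "move_arm", "arguments": {"increments": [{"delta_pos":[0,0,-0.15],"rot":[0,0,0],"hand":1},{"delta_pos":[0,0,-0.15],"rot":[0,0,0],"hand":1}]}}

```text
t: 20.93
tcp_pos: [0.5223, -0.049, 0.1005]
tcp_rot: [[0.983, -0.182, -0.001], [-0.182, -0.983, 0.0], [-0.001, 0.0, -1.0]]
force: [-9.4, 1.9, 15.4]
opening: -0.0002
gripper_force: 7.1
```

The lid is shut, pressing solidly at 0.116. Going by crop c3 the hasp leans forward at about 135°. I'll come over the lid centre behind it.

Call:
{"name": "move_arm", "arguments": {"increments": [{"delta_pos":[0,0,4],"rot":[0,0,0],"hand":1},{"delta_pos":[0,0,8.5],"rot":[0,0,0],"hand":1},{"delta_pos":[-1,3.5,8.5],"rot":[0,0,0],"hand":1},{"delta_pos":[-2.1,7.25,8.5],"rot":[0,0,0],"hand":1},{"delta_pos":[-2.1,7.25,6],"rot":[0,0,0],"hand":1},{"delta_pos":[-2.1,7.25,3],"rot":[0,0,0],"hand":1},{"delta_pos":[-2.1,7.25,1.4],"rot":[0,0,0],"hand":1},{"delta_pos":[-2.1,7.25,1.4],"rot":[0,0,0],"hand":1}]}}

```text
t: 21.6
tcp_pos: [0.5315, 0.0211, 0.1355]
tcp_rot: [[0.98, -0.183, 0.079], [-0.183, -0.983, -0.005], [0.079, -0.009, -0.997]]
force: [44.6, 0.0, 34.6]
opening: 0.0005
gripper_force: 27.4
```

```bash
python3 - <<'E'
from h import *
s=status.state(); print(s['tcp_pos'],s['force'])
a=grab('top','t9.png')['image']; b=grab('scene','s9.png')['image']
im=np.hstack([cv2.resize(a[170:290,215:315],(350,420),interpolation=cv2.INTER_CUBIC),cv2.resize(b[140:260,250:380],(450,420),interpolation=cv2.INTER_CUBIC)])
cv2.imwrite('pics/v9.png',im[:,:,::-1])
E
```

```text
[0.53148053 0.02113165 0.13546237] [4.45997517e+01 6.87411270e-03 3.45510559e+01]
```

View pics/v9.png

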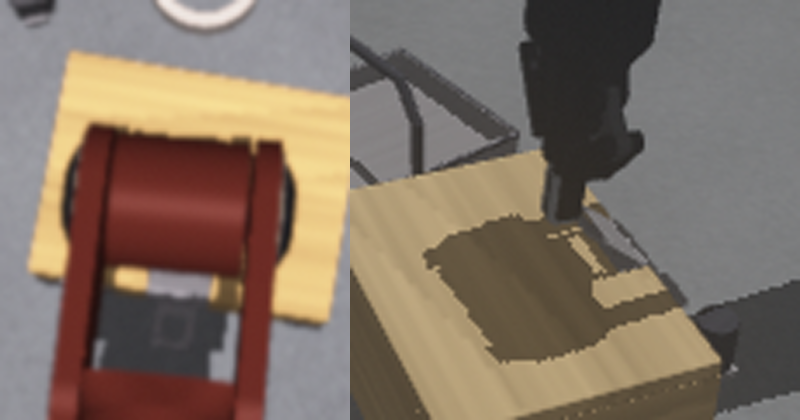

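In the scene crop the leaf runs from its hinge at (680,300) back to (600,210), so it leans back over the lid at about 225° and my finger landed on it. I'll lift off and come in from farther behind.

Call:
{"name": "move_arm", "arguments": {"increments": [{"delta_pos":[2.5,-0.5,3],"rot":[0,0,0],"hand":1},{"delta_pos":[4,-0.7,6],"rot":[0,0,0],"hand":1},{"delta_pos":[6,-1.1,9],"rot":[0,0,0],"hand":1},{"delta_pos":[8,-1.5,9],"rot":[0,0,0],"hand":1},{"delta_pos":[8,-1.5,9],"rot":[0,0,0],"hand":1},{"delta_pos":[8,-1.5,9],"rot":[0,0,0],"hand":1}]}}

```text
t: 22.2
tcp_pos: [0.5821, 0.0083, 0.202]
tcp_rot: [[0.983, -0.183, 0.0], [-0.183, -0.983, 0.0], [0.0, -0.0, -1.0]]
force: [0.2, -0.8, 0.3]
opening: 0.0001
gripper_force: 0.0
```

Call:
{"name": "move_arm", "arguments": {"increments": [{"delta_pos":[0,0,-3],"rot":[0,0,0],"hand":1},{"delta_pos":[0,0,-6],"rot":[0,0,0],"hand":1},{"delta_pos":[0,0,-8.5],"rot":[0,0,0],"hand":1},{"delta_pos":[0,0,-9.2],"rot":[0,0,0],"hand":1},{"delta_pos":[0,0,-9.2],"rot":[0,0,0],"hand":1},{"delta_pos":[-1.5,0.3,-9.2],"rot":[0,0,0],"hand":1},{"delta_pos":[-3,0.6,-9.2],"rot":[0,0,0],"hand":1},{"delta_pos":[-4.5,0.85,-9.2],"rot":[0,0,0],"hand":1},{"delta_pos":[-6,1.1,-9.2],"rot":[0,0,0],"hand":1}]}}

```text
t: 22.95
tcp_pos: [0.5242, 0.0192, 0.1132]
tcp_rot: [[0.983, -0.183, 0.009], [-0.183, -0.983, -0.001], [0.009, -0.001, -1.0]]
force: [4.8, 0.3, 3.4]
opening: -0.0001
gripper_force: 2.1
```

Call:
{"name": "move_arm", "arguments": {"increments": [{"delta_pos":[-1.2,0.2,0],"rot":[0,0,0],"hand":1},{"delta_pos":[-2.4,0.45,0],"rot":[0,0,0],"hand":1},{"delta_pos":[-3.6,0.65,0],"rot":[0,0,0],"hand":1}]}}

```text
t: 23.2
tcp_pos: [0.4942, 0.0246, 0.1206]
tcp_rot: [[0.983, -0.183, 0.024], [-0.183, -0.983, -0.004], [0.024, -0.001, -1.0]]
force: [6.1, -2.5, 26.6]
opening: 0.0004
gripper_force: 3.2
```

Call:
{"name": "move_arm", "arguments": {"increments": [{"delta_pos":[-1.2,0.2,0],"rot":[0,0,0],"hand":1},{"delta_pos":[-2.2,0.4,0],"rot":[0,0,0],"hand":1}]}}

```text
t: 23.37
tcp_pos: [0.4686, 0.0293, 0.1172]
tcp_rot: [[0.983, -0.183, 0.015], [-0.183, -0.983, -0.002], [0.015, -0.001, -1.0]]
force: [2.1, -1.0, -0.4]
opening: 0.0004
gripper_force: 1.1
```

Call:
{"name": "move_arm", "arguments": {"increments": [{"delta_pos":[-1.2,0.2,0],"rot":[0,0,0],"hand":1},{"delta_pos":[-2.4,0.45,-0.3],"rot":[0,0,0],"hand":1},{"delta_pos":[-3.3,0.6,-1.2],"rot":[0,0,0],"hand":1},{"delta_pos":[-3.7,0.7,-2.4],"rot":[0,0,0],"hand":1},{"delta_pos":[-3.7,0.7,-3.3],"rot":[0,0,0],"hand":1}]}}

```text
t: 23.78
tcp_pos: [0.4268, 0.0371, 0.0773]
tcp_rot: [[0.983, -0.183, 0.003], [-0.183, -0.983, -0.0], [0.003, -0.0, -1.0]]
force: [-0.4, 0.6, 0.8]
opening: -0.0001
gripper_force: 0.5
```

Call:
{"name": "move_arm", "arguments": {"increments": [{"delta_pos":[0.3,0,-0.5],"rot":[0,0,0],"hand":1},{"delta_pos":[0.6,-0.1,-0.9],"rot":[0,0,0],"hand":1}]}}

```text
t: 23.95
tcp_pos: [0.4315, 0.0362, 0.0662]
tcp_rot: [[0.983, -0.184, -0.004], [-0.184, -0.983, 0.001], [-0.004, -0.0, -1.0]]
force: [-3.1, 2.0, -0.9]
opening: 0.0002
gripper_force: 1.5
```

Call:
{"name": "move_arm", "arguments": {"increments": [{"delta_pos":[1,-0.2,0],"rot":[0,0,0],"hand":1},{"delta_pos":[1.8,-0.35,0],"rot":[0,0,0],"hand":1},{"delta_pos":[1.8,-0.35,0],"rot":[0,0,0],"hand":1}]}}

```text
t: 24.2
tcp_pos: [0.4514, 0.0321, 0.0669]
tcp_rot: [[0.983, -0.184, -0.001], [-0.184, -0.983, 0.0], [-0.001, 0.0, -1.0]]
force: [-0.8, -0.3, -0.7]
opening: -0.0001
gripper_force: 0.2
```

Call:
{"name": "move_arm", "arguments": {"increments": [{"delta_pos":[0.4,-0.1,0],"rot":[0,0,0],"hand":1},{"delta_pos":[0.6,-0.1,0],"rot":[0,0,0],"hand":1},{"delta_pos":[0.6,-0.1,0],"rot":[0,0,0],"hand":1}]}}

```text
t: 24.45
tcp_pos: [0.4571, 0.0313, 0.0676]
tcp_rot: [[0.983, -0.184, 0.0], [-0.184, -0.983, -0.0], [0.0, 0.0, -1.0]]
force: [-0.7, -1.0, -0.2]
opening: 0.0001
gripper_force: 0.3
```

Call:
{"name": "move_arm", "arguments": {"increments": [{"delta_pos":[0.3,-0.05,0],"rot":[0,0,0],"hand":1},{"delta_pos":[0.3,-0.05,0],"rot":[0,0,0],"hand":1}]}}

```text
t: 24.62
tcp_pos: [0.4593, 0.0309, 0.0674]
tcp_rot: [[0.983, -0.184, -0.001], [-0.184, -0.983, 0.0], [-0.001, 0.0, -1.0]]
force: [-3.2, 0.4, -0.3]
opening: 0.0003
gripper_force: 1.6
```

Call:
{"name": "move_arm", "arguments": {"increments": [{"delta_pos":[0.3,-0.05,0],"rot":[0,0,0],"hand":1},{"delta_pos":[0.3,-0.05,0],"rot":[0,0,0],"hand":1}]}}

```text
t: 24.78
tcp_pos: [0.4593, 0.0309, 0.0658]
tcp_rot: [[0.983, -0.183, -0.008], [-0.183, -0.983, 0.001], [-0.008, 0.001, -1.0]]
force: [-8.2, 1.7, -0.7]
opening: -0.0001
gripper_force: 4.4
```

The hasp is firmly against the front. I'll back off, look at it and re-measure the pin and staple.

Call:
{"name": "move_arm", "arguments": {"increments": [{"delta_pos":[-2,0.4,0],"rot":[0,0,0],"hand":1},{"delta_pos":[-4,0.8,0],"rot":[0,0,0],"hand":0.5},{"delta_pos":[-5,0.8,4],"rot":[0,0,0],"hand":0},{"delta_pos":[-5,0.8,8],"rot":[0,0,0],"hand":0},{"delta_pos":[-5,4,11],"rot":[0,0,0],"hand":0},{"delta_pos":[-5,8,11],"rot":[0,0,0],"hand":0},{"delta_pos":[-5,12,11],"rot":[0,0,0],"hand":0},{"delta_pos":[-5,16,11],"rot":[0,0,0],"hand":0},{"delta_pos":[-5,20,11],"rot":[0,0,0],"hand":0},{"delta_pos":[-5,20,11],"rot":[0,0,0],"hand":0}]}}

```text
t: 25.62
tcp_pos: [0.4127, 0.2363, 0.1788]
tcp_rot: [[0.984, -0.177, 0.003], [-0.177, -0.984, 0.004], [0.003, -0.005, -1.0]]
force: [-0.3, -0.4, 0.4]
opening: 0.0851
gripper_force: 0.0
```

```bash
python3 - <<'E'
from h import *
s=status.state(); print(s['tcp_pos'],s['force'])
a=grab('top','t10.png')['image']; b=grab('scene','s10.png')['image']
im=np.hstack([cv2.resize(a[225:285,215:285],(467,400),interpolation=cv2.INTER_CUBIC),cv2.resize(b[165:265,300:380],(320,400),interpolation=cv2.INTER_CUBIC)])
cv2.imwrite('pics/v10.png',im[:,:,::-1])
E
```

```text
[0.41267201 0.23633214 0.17881372] [-0.28189077 -0.36120552  0.40194046]
```

View pics/v10.png

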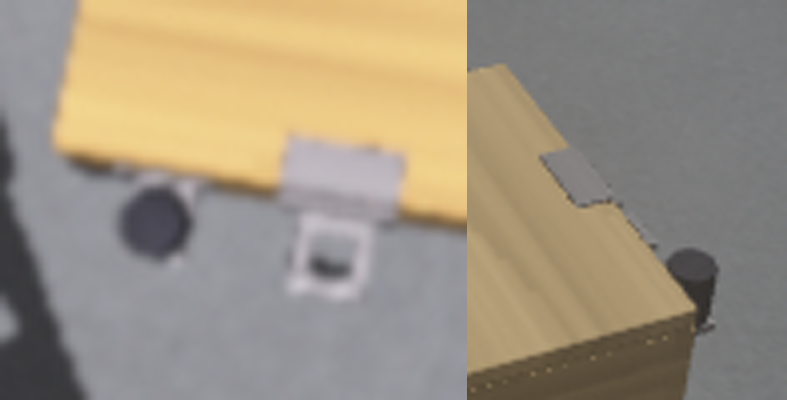

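The hasp leaf is down and the staple stands through it. The pin head is at crop (156,222) and the staple hole at (332,252).

```bash
python3 - <<'E'
from h import *
c=camera('top'); p=onz(c,(237.97,257.87),.105); s=onz(c,(264.37,262.4),.069); print(p,s,s-p)
a=cv2.imread('pics/t10.png'); h=cv2.cvtColor(a,40)[245:270,228:250]; m=(h[...,2]<75).astype(np.uint8)
n,l,st,ce=cv2.connectedComponentsWithStats(m)
for i in range(1,n):
    if st[i,4]>20: print(st[i],ce[i]+[228,245],onz(c,ce[i]+[228,245],.105))
E
```

```text
[0.4666552 0.1052175 0.105    ] [0.45514637 0.0330346  0.069     ] [-0.01150883 -0.0721829  -0.036     ]
```

Call:
{"name": "move_arm", "arguments": {"increments": [{"delta_pos":[1.5,-4,0],"rot":[0,0,-0.4],"hand":0},{"delta_pos":[3,-8,0],"rot":[0,0,-0.4],"hand":0},{"delta_pos":[4.5,-11.5,0],"rot":[0,0,-0.4],"hand":0},{"delta_pos":[5.4,-13.1,0],"rot":[0,0,-0.4],"hand":0},{"delta_pos":[5.4,-13.1,-3],"rot":[0,0,-0.4],"hand":0.2},{"delta_pos":[5.4,-13.1,-4],"rot":[0,0,-0.4],"hand":0.2},{"delta_pos":[5.4,-13.1,-4],"rot":[0,0,-0.4],"hand":0.2},{"delta_pos":[5.4,-13.1,-4],"rot":[0,0,-0.4],"hand":0.2}]}}

```text
t: 26.43
tcp_pos: [0.4657, 0.0989, 0.1368]
tcp_rot: [[0.982, -0.191, -0.002], [-0.191, -0.982, -0.0], [-0.002, 0.0, -1.0]]
force: [0.1, -0.7, 0.3]
opening: 0.0686
gripper_force: 0.0
```

Call:
{"name": "move_arm", "arguments": {"increments": [{"delta_pos":[0.1,0.63,0],"rot":[0,0,0.4],"hand":0.2},{"delta_pos":[0.1,0.63,-2],"rot":[0,0,0.4],"hand":0.2},{"delta_pos":[0.1,0.63,-4.5],"rot":[0,0,0.4],"hand":0.2},{"delta_pos":[0.1,0.63,-6.5],"rot":[0,0,0.4],"hand":0.2},{"delta_pos":[0.1,0.63,-7.3],"rot":[0,0,0.4],"hand":0.2},{"delta_pos":[0.1,0.63,-7.3],"rot":[0,0,0.4],"hand":0.2},{"delta_pos":[0.1,0.63,-7.3],"rot":[0,0,0.4],"hand":0.2}]}}

```text
t: 27.02
tcp_pos: [0.4682, 0.1063, 0.0655]
tcp_rot: [[0.983, -0.183, 0.001], [-0.183, -0.983, 0.0], [0.001, -0.0, -1.0]]
force: [0.5, 0.2, -0.3]
opening: 0.0682
gripper_force: 0.0
```

Call:
{"name": "move_arm", "arguments": {"increments": [{"delta_pos":[0,0,0],"rot":[0,0,0],"hand":0.4},{"delta_pos":[0,0,0],"rot":[0,0,0],"hand":0.6},{"delta_pos":[0,0,0],"rot":[0,0,0],"hand":0.8},{"delta_pos":[0,0,0],"rot":[0,0,0],"hand":0.8},{"delta_pos":[0,0,0],"rot":[0,0,0],"hand":0.8},{"delta_pos":[0,0,0],"rot":[0,0,0],"hand":0.8}], "squeeze": 30}}

```text
t: 27.52
tcp_pos: [0.4686, 0.1058, 0.066]
tcp_rot: [[0.983, -0.184, 0.002], [-0.184, -0.983, 0.0], [0.002, -0.001, -1.0]]
force: [-2.0, -0.4, 6.6]
opening: 0.0271
gripper_force: 29.5
```

Call:
{"name": "move_arm", "arguments": {"increments": [{"delta_pos":[0,0,1.5],"rot":[0,0,0],"hand":0.8},{"delta_pos":[0,0,3.5],"rot":[0,0,0],"hand":0.8},{"delta_pos":[0,0,5.5],"rot":[0,0,0],"hand":0.8},{"delta_pos":[0,0,7],"rot":[0,0,0],"hand":0.8},{"delta_pos":[-0.4,-2.4,7],"rot":[0,0,0],"hand":0.8},{"delta_pos":[-0.9,-4.9,7],"rot":[0,0,0],"hand":0.8},{"delta_pos":[-1.3,-7.3,7],"rot":[0,0,0],"hand":0.8},{"delta_pos":[-1.3,-7.3,7],"rot":[0,0,0],"hand":0.8},{"delta_pos":[-1.3,-7.3,7],"rot":[0,0,0],"hand":0.8}]}}

```text
t: 28.27
tcp_pos: [0.4542, 0.032, 0.1341]
tcp_rot: [[0.983, -0.186, -0.0], [-0.186, -0.983, 0.0], [-0.0, -0.0, -1.0]]
force: [-0.8, 0.2, -0.3]
opening: 0.0268
gripper_force: 30.0
```

Call:
{"name": "move_arm", "arguments": {"increments": [{"delta_pos":[0.1,0.05,-1.2],"rot":[0,0,0],"hand":0.8},{"delta_pos":[0.1,0.05,-2],"rot":[0,0,0],"hand":0.8},{"delta_pos":[0.1,0.05,-2.8],"rot":[0,0,0],"hand":0.8},{"delta_pos":[0.1,0.05,-2.8],"rot":[0,0,0],"hand":0.8}]}}

```text
t: 28.6
tcp_pos: [0.4536, 0.034, 0.1033]
tcp_rot: [[0.983, -0.183, -0.005], [-0.183, -0.983, 0.001], [-0.005, 0.0, -1.0]]
force: [-0.4, 0.4, -1.2]
opening: 0.0271
gripper_force: 30.0
```

Call:
{"name": "move_arm", "arguments": {"increments": [{"delta_pos":[0,0,-1],"rot":[0,0,0],"hand":0.8},{"delta_pos":[0,0,-2],"rot":[0,0,0],"hand":0.8},{"delta_pos":[0,0,-3],"rot":[0,0,0],"hand":0.8},{"delta_pos":[0,0,-3.4],"rot":[0,0,0],"hand":0.8},{"delta_pos":[0,0,-3.4],"rot":[0,0,0],"hand":0.8}]}}

```text
t: 29.02
tcp_pos: [0.4542, 0.0334, 0.0705]
tcp_rot: [[0.983, -0.184, -0.003], [-0.184, -0.983, 0.0], [-0.003, 0.0, -1.0]]
force: [-1.0, -0.3, -1.6]
opening: 0.0269
gripper_force: 30.0
```

Call:
{"name": "move_arm", "arguments": {"increments": [{"delta_pos":[0,0,-0.3],"rot":[0,0,0],"hand":0.8},{"delta_pos":[0,0,-0.3],"rot":[0,0,0],"hand":0.8},{"delta_pos":[0,0,-0.3],"rot":[0,0,0],"hand":0.6},{"delta_pos":[0,0,-0.3],"rot":[0,0,0],"hand":0.3},{"delta_pos":[0,0,-0.3],"rot":[0,0,0],"hand":0.3},{"delta_pos":[0,0,-0.3],"rot":[0,0,0],"hand":0.3},{"delta_pos":[0,0,3],"rot":[0,0,0],"hand":0.3},{"delta_pos":[0,0,7],"rot":[0,0,0],"hand":0.1},{"delta_pos":[0,0,11],"rot":[0,0,0],"hand":0},{"delta_pos":[-2,3,13],"rot":[0,0,7],"hand":0},{"delta_pos":[-4,6,13],"rot":[0,0,14],"hand":0},{"delta_pos":[-5,10,13],"rot":[0,0,21],"hand":0},{"delta_pos":[-5,14,13],"rot":[0,0,28],"hand":0},{"delta_pos":[-5,18,13],"rot":[0,0,35],"hand":0},{"delta_pos":[-5,18,13],"rot":[0,0,42],"hand":0}]}}

```text
t: 30.27
tcp_pos: [0.4045, 0.2187, 0.2031]
tcp_rot: [[0.846, 0.533, 0.001], [0.533, -0.846, 0.003], [0.002, -0.002, -1.0]]
force: [0.1, -0.6, -0.1]
opening: 0.0855
gripper_force: 0.0
```

```bash
python3 - <<'E'
from h import *
s=status.state(); print(s['tcp_pos'],s['tcp_rot'][:,1],s['force'])
a=grab('top','t11.png')['image']; b=grab('scene','s11.png')['image']
im=np.vstack([cv2.resize(a[205:290,220:420],(800,340),interpolation=cv2.INTER_CUBIC),
 np.hstack([cv2.resize(b[185:250,315:375],(240,260),interpolation=cv2.INTER_CUBIC),np.zeros((260,10,3),np.uint8),cv2.resize(a[165:255,115:250],(390,260),interpolation=cv2.INTER_CUBIC),np.zeros((260,160,3),np.uint8)])])
cv2.imwrite('pics/v11.png',im[:,:,::-1])
E
```

```text
[0.40448273 0.21870112 0.20310758] [ 0.53260757 -0.84635918 -0.00230636] [ 0.06496309 -0.59336658 -0.13034146]
```

View pics/v11.png

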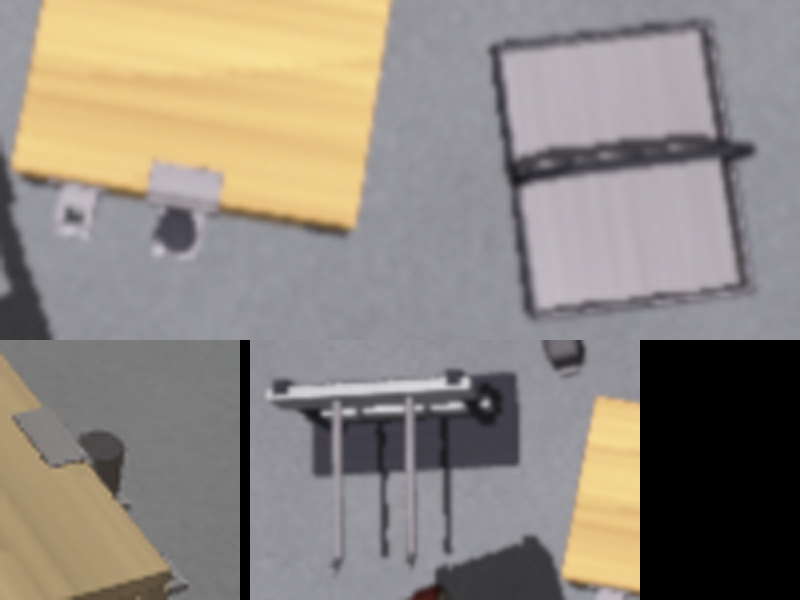

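The pin sits in the staple with its head on it at crop (178,228), and the keeper is empty. The empty basket's corners are (495,47), (708,24), (748,288) and (530,314).

```bash
python3 - <<'E'
from h import *
c=camera('top');s=camera('scene')
m=lambda u,v:(220+(u+.5)/4-.5,205+(v+.5)/4-.5)
q=[onz(c,m(*a),.024)[:2] for a in((495,47),(708,24),(748,288),(530,314))]
ex=q[0]+q[1]-q[2]-q[3];print('basket',np.mean(q,0),np.degrees(np.arctan2(ex[1],ex[0])),[np.linalg.norm(q[i]-q[i-1]) for i in range(4)])
print('bar',onz(c,m(755,150),.095),onz(c,m(520,178),.095)); print('pin',onz(c,m(178,228),.105))
m2=lambda u,v:(115+(u+.5)/4-.5,165+(v+.5)/4-.5)
for a,b in(((120,310),(407,259)),((222,308),(439,283.5))):
    o1,r1=ray(c,m2(*a));o2,r2=ray(s,b);k=np.linalg.lstsq(np.stack([r1,-r2],1),o2-o1,rcond=None)[0]
    print('tip',o1+r1*k[0],o2+r2*k[1])
    print(onz(c,m2(*a),.188))
im=cv2.imread('pics/scene0.png')
E
```

```text
basket [ 0.50106721 -0.29750698] 5.6459793833990926 [np.float64(0.2005989684849072), np.float64(0.1657701248118668), np.float64(0.20104334033381194), np.float64(0.16616134088610057)]
bar [ 0.50625946 -0.37755399  0.095     ] [ 0.4886127  -0.20739635  0.095     ]
pin [0.45578008 0.03300673 0.105     ]
tip [0.50076307 0.33078599 0.22206056] [0.5321944  0.29726224 0.21460858]
[0.50388682 0.34128607 0.188     ]
tip [0.50876587 0.28455619 0.1469827 ] [0.47389465 0.3318729  0.15539397]
[0.50496303 0.27446213 0.188     ]
```

```bash
python3 - <<'E'
from h import *
c=camera('top');s=camera('scene')
m2=lambda u,v:(115+(u+.5)/4-.5,165+(v+.5)/4-.5)
for a,b in(((222,308),(407,259)),((120,310),(439,283.5))):
    o1,r1=ray(c,m2(*a));o2,r2=ray(s,b);k=np.linalg.lstsq(np.stack([r1,-r2],1),o2-o1,rcond=None)[0]
    print('tip',o1+r1*k[0],o2+r2*k[1])
E
```

```text
tip [0.50541069 0.2756504  0.18317149] [0.50376741 0.27752879 0.18348139]
tip [0.50426454 0.34255572 0.18388145] [0.50101316 0.3466245  0.18483757]
```

Call:
{"name": "move_arm", "arguments": {"increments": [{"delta_pos":[0.7,-4,0],"rot":[0,0,7],"hand":0},{"delta_pos":[1.4,-8,0],"rot":[0,0,14],"hand":0},{"delta_pos":[2.1,-12,0],"rot":[0,0,21],"hand":0},{"delta_pos":[2.8,-16,0],"rot":[0,0,28],"hand":0},{"delta_pos":[3.5,-20,0],"rot":[0,0,35],"hand":0},{"delta_pos":[4.2,-24,0],"rot":[0,0,42],"hand":0},{"delta_pos":[5,-28,0],"rot":[0,0,49],"hand":0},{"delta_pos":[6,-32,0],"rot":[0,0,56],"hand":0},{"delta_pos":[7,-36,0],"rot":[0,0,63.7],"hand":0},{"delta_pos":[8,-40,0],"rot":[0,0,63.7],"hand":0},{"delta_pos":[9,-44,0],"rot":[0,0,63.7],"hand":0},{"delta_pos":[9.6,-48,0],"rot":[0,0,63.7],"hand":0},{"delta_pos":[9.65,-51.7,0],"rot":[0,0,63.7],"hand":0},{"delta_pos":[9.65,-51.7,0],"rot":[0,0,63.7],"hand":0},{"delta_pos":[9.65,-51.7,0],"rot":[0,0,63.7],"hand":0},{"delta_pos":[9.65,-51.7,0],"rot":[0,0,63.7],"hand":0}]}}

```text
t: 31.9
tcp_pos: [0.5008, -0.3069, 0.2021]
tcp_rot: [[-0.082, 0.997, -0.001], [0.997, 0.082, 0.001], [0.001, -0.001, -1.0]]
force: [-0.5, 0.2, -0.1]
opening: 0.0854
gripper_force: 0.0
```

Call:
{"name": "move_arm", "arguments": {"increments": [{"delta_pos":[0,0.9,-3],"rot":[0,0,1.2],"hand":0.2},{"delta_pos":[0,0.9,-6],"rot":[0,0,1.2],"hand":0.2},{"delta_pos":[0,0.9,-9],"rot":[0,0,1.2],"hand":0.2},{"delta_pos":[0,0.9,-11.5],"rot":[0,0,1.2],"hand":0.2},{"delta_pos":[0,0.9,-13],"rot":[0,0,1.2],"hand":0.3},{"delta_pos":[0,0.9,-13.6],"rot":[0,0,1.2],"hand":0.4},{"delta_pos":[0,0.9,-13.6],"rot":[0,0,1.2],"hand":0.4},{"delta_pos":[0,0.9,-13.6],"rot":[0,0,1.2],"hand":0.6},{"delta_pos":[0,0.9,-13.6],"rot":[0,0,1.2],"hand":0.8},{"delta_pos":[0,0.9,-13.6],"rot":[0,0,1.2],"hand":1},{"delta_pos":[0,0.9,-13.6],"rot":[0,0,1.2],"hand":1},{"delta_pos":[0,0.9,-13.6],"rot":[0,0,1.2],"hand":1},{"delta_pos":[0,0.9,-13.6],"rot":[0,0,1.2],"hand":1},{"delta_pos":[0,0.9,-13.6],"rot":[0,0,1.2],"hand":1}], "squeeze": 60}}

```text
t: 33.07
tcp_pos: [0.5025, -0.2956, 0.0685]
tcp_rot: [[-0.11, 0.994, 0.001], [0.994, 0.11, -0.002], [-0.002, 0.001, -1.0]]
force: [-4.1, 0.8, 7.4]
opening: 0.0078
gripper_force: 58.6
```

Call:
{"name": "move_arm", "arguments": {"increments": [{"delta_pos":[0,0,1],"rot":[0,0,0],"hand":1},{"delta_pos":[0,0,3],"rot":[0,0,0],"hand":1},{"delta_pos":[0,0,6],"rot":[0,0,0],"hand":1},{"delta_pos":[0,0,9],"rot":[0,0,0],"hand":1},{"delta_pos":[0,0,12],"rot":[0,0,0],"hand":1},{"delta_pos":[0,0,15],"rot":[0,0,0],"hand":1},{"delta_pos":[0,0,18],"rot":[0,0,0],"hand":1},{"delta_pos":[0,0,20],"rot":[0,0,0],"hand":1},{"delta_pos":[0,0,20],"rot":[0,0,0],"hand":1},{"delta_pos":[0,0,20],"rot":[0,0,0],"hand":1}]}}

```text
t: 33.9
tcp_pos: [0.5024, -0.2949, 0.2672]
tcp_rot: [[-0.11, 0.994, 0.002], [0.994, 0.11, -0.001], [-0.001, 0.002, -1.0]]
force: [-0.8, -0.3, -5.1]
opening: 0.008
gripper_force: 58.6
```

Call:
{"name": "move_arm", "arguments": {"increments": [{"delta_pos":[-1,2,0],"rot":[0,0,0],"hand":1},{"delta_pos":[-2,5,0],"rot":[0,0,0],"hand":1},{"delta_pos":[-3,8.5,0],"rot":[0,0,0],"hand":1},{"delta_pos":[-4,12,0],"rot":[0,0,0],"hand":1},{"delta_pos":[-5,15.5,0],"rot":[0,0,0],"hand":1},{"delta_pos":[-6,19,0],"rot":[0,0,0],"hand":1},{"delta_pos":[-7,22.5,0],"rot":[0,0,-1],"hand":1},{"delta_pos":[-8,26,0],"rot":[0,0,-2],"hand":1},{"delta_pos":[-9,29.5,0],"rot":[0,0,-3],"hand":1},{"delta_pos":[-10,33,0],"rot":[0,0,-4],"hand":1},{"delta_pos":[-10.5,36.5,0],"rot":[0,0,-4.3],"hand":1},{"delta_pos":[-11,40,0],"rot":[0,0,-4.3],"hand":1},{"delta_pos":[-11.5,43.5,0],"rot":[0,0,-4.3],"hand":1},{"delta_pos":[-11.7,47,0],"rot":[0,0,-4.3],"hand":1},{"delta_pos":[-11.7,50.5,0],"rot":[0,0,-4.3],"hand":1},{"delta_pos":[-11.7,54,0],"rot":[0,0,-4.3],"hand":1},{"delta_pos":[-11.7,57.5,0],"rot":[0,0,-4.3],"hand":1},{"delta_pos":[-11.7,60,0],"rot":[0,0,-4.3],"hand":1},{"delta_pos":[-11.7,60.7,0],"rot":[0,0,-4.3],"hand":1},{"delta_pos":[-11.7,60.7,0],"rot":[0,0,-4.3],"hand":1}]}}

```text
t: 35.57
tcp_pos: [0.3834, 0.313, 0.2629]
tcp_rot: [[-0.038, 0.999, -0.005], [0.999, 0.038, -0.003], [-0.003, -0.005, -1.0]]
force: [-0.1, 0.0, -4.9]
opening: 0.0079
gripper_force: 58.7
```

Call:
{"name": "move_arm", "arguments": {"increments": [{"delta_pos":[0,0,-0.1],"rot":[0,0,0],"hand":1},{"delta_pos":[0,0,-0.1],"rot":[0,0,0],"hand":1},{"delta_pos":[0,0,-0.1],"rot":[0,0,0],"hand":1}]}}

```text
t: 35.82
tcp_pos: [0.385, 0.311, 0.2647]
tcp_rot: [[-0.034, 0.999, -0.001], [0.999, 0.034, -0.001], [-0.001, -0.001, -1.0]]
force: [-0.5, 0.3, -4.3]
opening: 0.0077
gripper_force: 58.7
```

Call:
{"name": "move_arm", "arguments": {"increments": [{"delta_pos":[0,0.35,-3],"rot":[0,0,0],"hand":1},{"delta_pos":[0,0.35,-6],"rot":[0,0,0],"hand":1},{"delta_pos":[0,0.35,-8],"rot":[0,0,0],"hand":1},{"delta_pos":[0,0.35,-8.7],"rot":[0,0,0],"hand":1},{"delta_pos":[0,0.35,-8.7],"rot":[0,0,0],"hand":1},{"delta_pos":[2.5,0.35,-8.7],"rot":[0,0,0],"hand":1},{"delta_pos":[5,0.35,-8.7],"rot":[0,0,0],"hand":1},{"delta_pos":[7.5,0.35,-8.7],"rot":[0,0,0],"hand":1},{"delta_pos":[10,0.35,-8.7],"rot":[0,0,0],"hand":1},{"delta_pos":[12,0.35,-8.7],"rot":[0,0,0],"hand":1},{"delta_pos":[13.5,0.35,-8.7],"rot":[0,0,0],"hand":1},{"delta_pos":[14.6,0.35,-8.7],"rot":[0,0,0],"hand":1},{"delta_pos":[14.6,0.35,-8.7],"rot":[0,0,0],"hand":1},{"delta_pos":[14.6,0.35,-8.7],"rot":[0,0,0],"hand":1}]}}

```text
t: 36.98
tcp_pos: [0.5316, 0.3157, 0.1797]
tcp_rot: [[-0.034, 0.999, 0.001], [0.999, 0.034, 0.001], [0.001, 0.001, -1.0]]
force: [-1.0, -1.0, -4.2]
opening: 0.0078
gripper_force: 58.9
```

Call:
{"name": "move_arm", "arguments": {"increments": [{"delta_pos":[0,0,-1],"rot":[0,0,0],"hand":1},{"delta_pos":[0,0,-2],"rot":[0,0,0],"hand":1},{"delta_pos":[0,0,-2.7],"rot":[0,0,0],"hand":1},{"delta_pos":[0,0,-2.7],"rot":[0,0,0],"hand":1},{"delta_pos":[0,0,-3.1],"rot":[0,0,0],"hand":1},{"delta_pos":[0,0,-3.1],"rot":[0,0,0],"hand":1}]}}

```text
t: 37.48
tcp_pos: [0.5307, 0.3158, 0.1475]
tcp_rot: [[-0.035, 0.999, -0.0], [0.999, 0.035, -0.0], [-0.0, -0.0, -1.0]]
force: [-0.1, -0.0, -4.4]
opening: 0.0079
gripper_force: 59.2
```

Call:
{"name": "move_arm", "arguments": {"increments": [{"delta_pos":[0,0,-0.15],"rot":[0,0,0],"hand":1},{"delta_pos":[0,0,-0.15],"rot":[0,0,0],"hand":1}]}}

```text
t: 37.65
tcp_pos: [0.5313, 0.316, 0.1473]
tcp_rot: [[-0.035, 0.999, 0.001], [0.999, 0.035, 0.001], [0.001, 0.001, -1.0]]
force: [-3.9, -0.5, 0.7]
opening: 0.0078
gripper_force: 59.7
```

Call:
{"name": "move_arm", "arguments": {"increments": [{"delta_pos":[0,0,-0.15],"rot":[0,0,0],"hand":1},{"delta_pos":[0,0,-0.15],"rot":[0,0,0],"hand":1}]}}

```text
t: 37.82
tcp_pos: [0.5314, 0.3161, 0.147]
tcp_rot: [[-0.035, 0.999, 0.001], [0.999, 0.035, 0.001], [0.001, 0.001, -1.0]]
force: [-6.2, -1.6, 7.8]
opening: 0.0081
gripper_force: 60.3
```

Call:
{"name": "move_arm", "arguments": {"increments": [{"delta_pos":[0,0,-0.15],"rot":[0,0,0],"hand":1},{"delta_pos":[0,0,-0.15],"rot":[0,0,0],"hand":1}]}}

```text
t: 37.98
tcp_pos: [0.5314, 0.3161, 0.1469]
tcp_rot: [[-0.035, 0.999, 0.001], [0.999, 0.035, 0.001], [0.001, 0.001, -1.0]]
force: [-8.0, -3.4, 11.8]
opening: 0.0079
gripper_force: 60.8
```

Call:
{"name": "move_arm", "arguments": {"increments": [{"delta_pos":[0,0,0.3],"rot":[0,0,0],"hand":1},{"delta_pos":[0,0,0.3],"rot":[0,0,0],"hand":1},{"delta_pos":[0,0,0.3],"rot":[0,0,0],"hand":0.8},{"delta_pos":[0,0,0.3],"rot":[0,0,0],"hand":0.6},{"delta_pos":[0,0,0.3],"rot":[0,0,0],"hand":0.4},{"delta_pos":[0,0,0.3],"rot":[0,0,0],"hand":0.4},{"delta_pos":[0,0,0.3],"rot":[0,0,0],"hand":0.4},{"delta_pos":[0,0,2],"rot":[0,0,0],"hand":0.4},{"delta_pos":[0,0,5],"rot":[0,0,0],"hand":0.4},{"delta_pos":[0,0,9],"rot":[0,0,0],"hand":0.4},{"delta_pos":[0,0,13],"rot":[0,0,0],"hand":0.4},{"delta_pos":[-4,0,14],"rot":[0,0,0],"hand":0.4},{"delta_pos":[-8,0,14],"rot":[0,0,0],"hand":0.4},{"delta_pos":[-12,2,14],"rot":[0,0,0],"hand":0.4},{"delta_pos":[-16,6,14],"rot":[0,0,0],"hand":0.4},{"delta_pos":[-18,10,14],"rot":[0,0,0],"hand":0.4},{"delta_pos":[-18,14,14],"rot":[0,0,0],"hand":0.4},{"delta_pos":[-18,16,14],"rot":[0,0,0],"hand":0.4},{"delta_pos":[-18,16,14],"rot":[0,0,0],"hand":0.4}]}}

```text
t: 39.57
tcp_pos: [0.3491, 0.4802, 0.2819]
tcp_rot: [[-0.04, 0.999, -0.001], [0.999, 0.04, 0.001], [0.001, -0.001, -1.0]]
force: [-0.2, -0.4, -0.6]
opening: 0.0512
gripper_force: 0.0
```

```bash
python3 - <<'E'
from h import *
s=status.state(); print(s['t'],s['tcp_pos'],s['force'])
a=grab('top','t12.png')['image']; b=grab('scene','s12.png')['image']
# expected basket rim corners / bar ends if hanging at seat (531,313), yaw 2
ex=np.array([.9994,.035,0]);ey=np.array([-.035,.9994,0]);o=np.array([.531,.313,0.])
P=[o+.103*i*ex+.083*j*ey+[0,0,.103] for i,j in((1,1),(1,-1),(-1,-1),(-1,1))]+[o+.058*j*ey+[0,0,.179] for j in(1,-1)]
c=camera('top'); print(np.round(proj(c,P)))
d=np.abs(a.astype(int)-cv2.imread('pics/top0.png')[:,:,::-1]).sum(2)>60
m=np.zeros_like(d,np.uint8);m[160:290,100:235]=d[160:290,100:235]
x,y,w,h=cv2.boundingRect(cv2.morphologyEx(m,cv2.MORPH_OPEN,np.ones((2,2))));print('changed',x,y,x+w,y+h)
# pin / box area vs previous picture
p=cv2.imread('pics/t11.png')[:,:,::-1].astype(int); q=np.abs(a-p).sum(2)>60; print('box changed px',q[195:275,228:320].sum())
E
```

```text
39.5667 [0.34908881 0.48023771 0.28188868] [-0.19533341 -0.37488333 -0.55686344]
[[135. 200.]
 [193. 198.]
 [194. 271.]
 [135. 273.]
 [135. 233.]
 [179. 231.]]
changed 101 162 236 291
box changed px 0
```

```bash
python3 - <<'E'
import cv2,numpy as np
g=cv2.imread('pics/t12.png',0).astype(int);g0=cv2.imread('pics/top0.png',0).astype(int)
print('col',[(v,g[v,160:164].mean().astype(int),g0[v,160:164].mean().astype(int)) for v in range(190,286,2)])
print('row',[(u,g[250:254,u].mean().astype(int),g0[250:254,u].mean().astype(int)) for u in range(124,206,2)])
s=cv2.imread('pics/s12.png',0).astype(int);s0=cv2.imread('pics/scene0.png',0).astype(int)
d=(abs(s-s0)>25).astype(np.uint8);d[:, :300]=0;d[:200]=0
n,l,st,ce=cv2.connectedComponentsWithStats(d);print([st[i].tolist() for i in range(1,n) if st[i,4]>60])
from h import *
c=camera('scene');print(np.round(proj(c,[[.428,.226,.103],[.421,.392,.103],[.634,.233,.103],[.627,.399,.103],[.531,.255,.179],[.529,.371,.179]])))
E
```

```text
col [(190, np.int64(112), np.int64(113)), (192, np.int64(44), np.int64(44)), (194, np.int64(48), np.int64(48)), (196, np.int64(49), np.int64(50)), (198, np.int64(58), np.int64(42)), (200, np.int64(90), np.int64(44)), (202, np.int64(156), np.int64(51)), (204, np.int64(165), np.int64(52)), (206, np.int64(165), np.int64(53)), (208, np.int64(165), np.int64(51)), (210, np.int64(164), np.int64(56)), (212, np.int64(165), np.int64(90)), (214, np.int64(164), np.int64(110)), (216, np.int64(164), np.int64(113)), (218, np.int64(163), np.int64(114)), (220, np.int64(163), np.int64(112)), (222, np.int64(163), np.int64(95)), (224, np.int64(163), np.int64(91)), (226, np.int64(162), np.int64(91)), (228, np.int64(122), np.int64(92)), (230, np.int64(52), np.int64(103)), (232, np.int64(67), np.int64(111)), (234, np.int64(138), np.int64(100)), (236, np.int64(162), np.int64(91)), (238, np.int64(162), np.int64(91)), (240, np.int64(162), np.int64(123)), (242, np.int64(162), np.int64(141)), (244, np.int64(162), np.int64(139)), (246, np.int64(162), np.int64(141)), (248, np.int64(162), np.int64(142)), (250, np.
[... 1778 characters left out ...]
64(171), np.int64(143)), (186, np.int64(170), np.int64(143)), (188, np.int64(170), np.int64(145)), (190, np.int64(170), np.int64(143)), (192, np.int64(173), np.int64(141)), (194, np.int64(120), np.int64(142)), (196, np.int64(52), np.int64(142)), (198, np.int64(54), np.int64(141)), (200, np.int64(69), np.int64(140)), (202, np.int64(132), np.int64(140)), (204, np.int64(138), np.int64(140))]
[[300, 200, 63, 63, 1843], [340, 200, 220, 220, 17391], [519, 200, 19, 18, 195], [335, 208, 11, 18, 138], [363, 289, 31, 31, 276], [325, 309, 34, 41, 378], [390, 320, 36, 31, 323], [350, 346, 27, 32, 410], [334, 360, 24, 26, 76]]
[[408. 258.]
 [479. 314.]
 [327. 302.]
 [395. 373.]
 [386. 259.]
 [438. 303.]]
```

The basket shows exactly where a level hang on the prongs predicts: bar at row 231 and rims at rows 199 and 271. The box area is unchanged since the pin went in, so I'm handing in.

```bash
python3 -c "
from workcell import order; print(order.hand_in())"
```

```text
the job is handed in; nothing more can be done
None
```

The job is handed in: both tins are in the box, the lid is shut, the hasp is down over the staple, the pin is seated in it, and the emptied basket hangs level across both prongs; the verdict itself wasn't shown.

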